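# Return two empty polish bottles and lock the chute

### The arm

A 6-joint arm with a two-finger parallel gripper is mounted at the origin on the work surface. World frame = base frame: x ahead of the robot, y to its left, z up, the work surface at z = 0. Lengths are in m, angles in degrees, forces in N, time in s.
With the tool pointing down it reaches from about 0.25 to 0.725 m from the base axis. Payload 9.7 kg.
Tool frame: the origin (TCP) lies midway between the tips of the shut fingers; the grasp point (between the pads) lies bot.hold_point_z behind it (bot.hold_point_z is the distance from the TCP to the grasp point, in m); z points along the fingers, y is the line along which they close (so a half turn about z gives the same grasp; the last joint's range is limited). The gripper opens to 85 mm and grips with 20 to 120 N. Pads are 22 mm wide; open, the fingers measure 114 mm over their backs; the gripper's body (76 mm by 85 mm) begins 54 mm behind the grasp point. The pads swing forward as they close: fully open they stand 13 mm farther back than shut.
Start: joints at [70.245, 4.979, 10.078, 95.1, 0, 90], TCP at [0.186, 0.518, 0.231] pointing down, gripper open.
Joint ranges: [-179.16, 179.16], [-48.56, 103.87], [-65.8, 70.77], [-126.05, 130.52], [-82.76, 87.17], [-180, 180]. Speed limits (degrees/s): [127.2, 127.2, 147.25, 180, 180, 180].

### API

Orientations are given as [roll, pitch, yaw] about the fixed x, y, z axes, in that order (R = Rz(yaw) Ry(pitch) Rx(roll)).
In Python, from workcell import bot, camera, camera_model, ticket gives the robot as it stands.
- The arm moves only by the tool send_rows, never from a script. Its argument "targets" is text: rows parted by semicolons, each of 5 numbers parted by spaces: the shift along the tool's x, y, z in mm, then the turn about the tool's z in degrees, then the closure in counts, from 0 (fully open) to 255 (shut). A call has 1 to 20 rows; each row is the pose to reach, as a shift and turn from the pose commanded when the call began, along the tool's axes at that moment; what a row does not reach only later rows make up. A row lasts 1/8 s, in which the tool goes at most 62.5 mm and 10.7 degrees, less where a joint would pass 70% of its speed; a pose out of reach is approached as far as the arm can. A call with a gripper value outside its range is refused whole. The fingers move at their own pace and stop on an object; "newtons" is the grip in N (left out, the last holds). Time passes only in rows, so rows that repeat a pose let the fingers close. It gives the time, the measured TCP pose, the force, the opening and the grip force at its end, in the units of the state.
- bot.get_obs(): the state, without advancing time (a new reading comes with each control period).
- camera(name): name is "scene" or "top"; returns the picture (384x512x3 uint8, blue, green, red); there is no depth.
- camera_model(name): a dict with "K" (3x3 intrinsics, pixels), "dist_coeffs" ([k1, k2, p1, p2, k3] as OpenCV has them; the pictures are not rectified), "pose" (4x4, takes a point from camera to world coordinates). Camera axes: x right, y down, z forward; pixel columns grow to the right and rows downward; lengths in m; the calibration is good to about 2 mm. A picture is of the moment at which its call begins. camera_model takes no time and is no camera call.
- ticket.job_done(): hands the job in; it is judged then, once.
The state is a dict: "time": time; "q": joint angles; "qd": joint speeds; "joint_efforts": joint torques, N m; "ee_pos": TCP position; "tcp_rot": TCP orientation; "wrist_force": force on the tool from outside, world axes, zero at the start; "torque": the same for the moment, N m; "opening": finger opening in m; "grasp_force": force on a finger pad.
Only numpy, scipy, OpenCV 4.12 (cv2) and the standard library are available. Lean on these libraries where they do the work, as an engineer would, in place of code of your own. Each camera call takes 0.05 s, during which the arm holds its last target. There are 200 camera calls.

### The job

Drop the two slim round empty polish bottles from the oval tray, base first, down the leaning clear return chute, while its locking bar still stands aside. Then push the bar round by its black knob until it rides up over its cam, swings over the mouth and drops fully into its low notch, and let go. Leave the squat square bottle, the file, the pusher and everything else on the sill where they are.

Things in the scene. Friction and masses are not known exactly. Their poses are not given: they have to be found in the camera images.
- bottle_a_center (a point): One of two alike slim round empty bottles: clear glass body 26 mm in diameter, 36 mm tall (foot chamfered), then a black cap 15 mm in diameter, 38 mm long; 74 mm tall in all, about 35 g. Stands upright, cap up, in the tray. The point is its centre, 37 mm above its base; z runs from base to cap.
- bottle_b_center (a point): The other slim round empty polish bottle, like bottle_a.
- squat_center (a point): Bystander: squat square polish bottle, glass body 36 x 36 x 32 mm with a black round cap 18 mm in diameter, 56 mm tall in all; too wide for the chute. Stands in the tray among the slim ones; the three may stand in any order, centres 45 mm or more apart. The point is 28 mm above its base.
- tray: Oval grey plastic tray fixed to the sill, 230 (its x) x 150 mm (its y), rim 14 mm high, floor 4 mm above the sill. Origin at the middle of its underside. The bottles stand in a row along its x axis, at y 5 to 30 mm; file and pusher lie on its -y side.
- file: Bystander: glass nail file 130 x 12 x 4 mm lying in the tray along its x. Origin at the centre of its underside.
- pusher: Bystander: steel cuticle pusher 130 x 10 x 6 mm lying in the tray along its x. Origin at the centre of its underside.
- chute: Return chute: clear square tube, 33 mm wide inside, 166 mm deep, closed foot, in a 75 (x) x 125 mm (y) aluminium plate. Origin: centre of the mouth, level with the plate's top, 168 mm above the sill. z points out along the tube, 30 degrees from vertical towards the robot's side; x up the plate, away from the robot; y left. A bottle let in along -z slides down; two stack, upper cap ending 18 mm below the mouth.
- hood_edge (a point): Middle of the lower front edge of a clear fixed level sheet, 5 mm thick, that hangs 125 mm above the mouth's centre. Its front edge is level, parallel to chute y, 116 mm long, 6 mm beyond the mouth's centre as seen from the robot; the sheet reaches 136 mm back from it. A hand pointing straight down over the mouth strikes it: come in along the tube's axis.
- bar_knob (a point): Black upright round knob, 16 mm in diameter, 36 mm tall, along chute z, on the end of the steel locking bar. The point is half-way up it, 18 mm above the bar's top. It travels on a circle of 75 mm radius round bar_pivot's axis. A rubber stopper 28 mm in diameter hangs under the bar 50 mm from the pivot and covers the mouth when latched.
- bar_pivot (a point): On the bar's pivot axis (parallel to chute z), at the bar's mid-thickness, 21 mm lower along chute z than bar_knob; 50 mm to the left (chute +y) of the mouth's centre. A hub 26 mm in diameter and a cam ring 56 mm in diameter surround it, up to 34 mm above the plate (42 mm when lifted).
- bar (a joint): Angle (rad) of the locking bar, growing anticlockwise seen from outside (about chute +z). At 0 it points from the pivot down the slope, to chute -x, 10 degrees past it towards +y; starts at 0 to 0.5. Cam level to 0.6, ramp to 1.3, crest to 1.45, then a steep-sided notch: rests there between 1.6 and the stop at 1.85. At 1.745 it points to chute -y. Friction at the knob about 0.3 N, on the ramp 1 to 2 N.
- lift (a joint): Rise (m) of bar and knob along chute z: 0 on the level part at the start, +0.008 on the crest, -0.004 when dropped into the notch. A spring presses it down with about 5 N. It must be free to rise and fall: a tight grip that holds the knob at one height jams it.
- pump: Bystander: white pump bottle, 50 mm in diameter, 137 mm tall, between tray and chute. Origin at the centre of its underside.
- jar: Bystander: closed glass jar, 68 mm in diameter, 70 mm tall. Origin at the centre of its underside.
- tumbler: Bystander: drinking glass, 68 mm in diameter, 100 mm tall. Origin at the centre of its underside.
- buffer: Bystander: grey nail buffer block 95 x 26 x 26 mm. Origin at the centre of its underside.
There are look-alikes about, which are no part of the job. Leave any yellow look-alike of the part that bears bottle_a_center alone.

How it is judged:
By the outcome, as a careful person would: the job done as asked, in the order asked, and still so for the second after the job is handed in, with the robot touching nothing.
It also fails if it takes over 69 s, if anything falls off the work surface, if the arm or the gripper's body presses on something with over 40 N, if the wrist force passes 120 N, or if a joint passes its speed limit or range.

## Working session

There is one attempt and no reset: what is moved stays moved. The work goes in short steps, Python scripts to look and compute and a tool call to move; the robot and the scene stay as the last step left them, time stands still between calls to the robot, and variables do not carry over. Pictures are saved under pics/ and viewed, at most 10 in all, crops included, and the job is handed in when it is done.

Besides the shell and the picture viewer there is one more tool, called after "Emit:" by a JSON object that holds its "api" and its "payload", one argument or row to a line. send_rows: Moves the arm, as the interface text tells. Its arguments: {"type":"object","properties":{"targets":{"type":"string"},"newtons":{"type":"number"}},"required":["targets"]}

```bash
mkdir -p pics; python3 - <<'E'
from workcell import bot,camera,camera_model
import cv2,numpy as np
np.set_printoptions(precision=4,suppress=True)
for n in("scene","top"):
    im=camera(n);cv2.imwrite(f"pics/{n}0.png",im);cv2.imwrite(f"pics/{n}0b.png",cv2.resize(im,(800,600),interpolation=cv2.INTER_CUBIC))
    m=camera_model(n);print(n,m)
print(bot.get_obs(),bot.hold_point_z)
E
```

```text
scene {'K': array([[372.733 ,   0.    , 256.1103],
       [  0.    , 372.733 , 187.6947],
       [  0.    ,   0.    ,   1.    ]]), 'dist_coeffs': array([-0.121,  0.   ,  0.   ,  0.   ,  0.   ]), 'pose': array([[-0.8447,  0.3906, -0.3659,  0.9088],
       [ 0.5352,  0.6272, -0.5659,  0.5394],
       [ 0.0084, -0.6738, -0.7388,  0.8078],
       [ 0.    ,  0.    ,  0.    ,  1.    ]])}
top {'K': array([[356.0397,   0.    , 253.4353],
       [  0.    , 356.0397, 192.6238],
       [  0.    ,   0.    ,   1.    ]]), 'dist_coeffs': array([-0.0758,  0.    ,  0.    ,  0.    ,  0.    ]), 'pose': array([[-0.0065, -0.9914,  0.1307,  0.4649],
       [-1.    ,  0.0067,  0.0013,  0.0612],
       [-0.0021, -0.1307, -0.9914,  1.1677],
       [ 0.    ,  0.    ,  0.    ,  1.    ]])}
{'time': 0.1, 'q': array([70.2476,  5.0092, 10.0377, 95.0984,  0.0025, 90.0002]), 'qd': array([-0.0219, -0.0487,  0.1386, -0.021 , -0.0331,  0.0484]), 'joint_efforts': array([ -0.    , -52.1562,  46.5653,   0.016 ,  -0.    ,  -0.    ]), 'ee_pos': array([0.1858, 0.5175, 0.2306]), 'tcp_rot': array([-179.9301,   -0.0025,  160.2474]), 'wrist_force': array([ 0.2488,  0.0947, -1.3105]), 'torque': array([-0.0466, -0.0833, -0.0089]), 'grasp_force': 0.0, 'opening': 0.08557220243012878} 0.0187
```

View pics/scene0b.png

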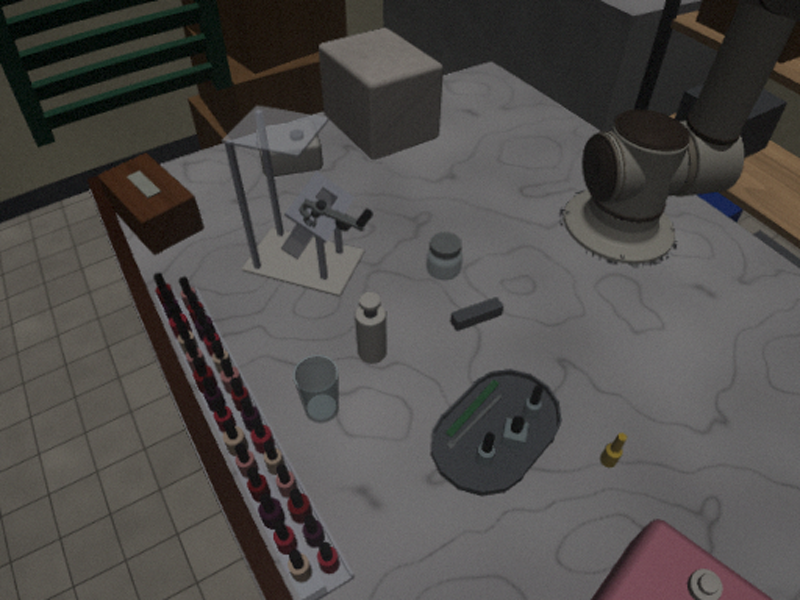

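View pics/top0b.png

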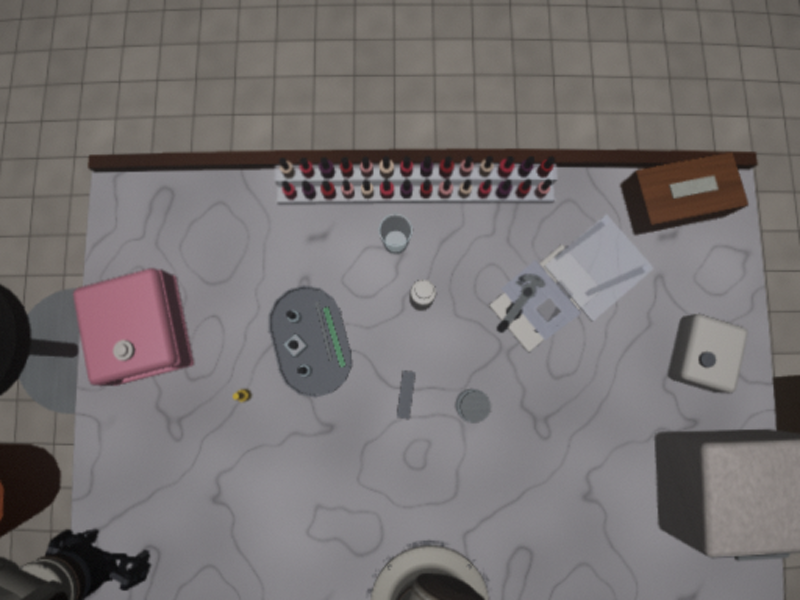

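The scene view shows the tray at (497,430), with slim caps at about (488,440) and (537,393), the squat bottle between them at (517,425), and the chute at about (320,210). In the top view the slim bottles are at (293,315) and (304,371), the mouth is near (548,308) and the knob near (503,325). I'll enlarge the tray and chute.

```bash
python3 - <<'E'
import cv2,numpy as np
s=cv2.imread("pics/scene0.png");t=cv2.imread("pics/top0.png")
def c(im,x,y,w,h): 
    r=cv2.resize(im[y:y+h,x:x+w],(400,300),interpolation=cv2.INTER_CUBIC); return cv2.convertScaleAbs(r,alpha=1.6,beta=10)
a=np.hstack([c(s,140,60,120,90),c(t,305,135,120,90)]);b=np.hstack([c(s,270,230,100,75),c(t,165,180,80,60)])
cv2.imwrite("pics/q.png",np.vstack([a,b]))
E
```

```text
(no output)
```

View pics/q.png

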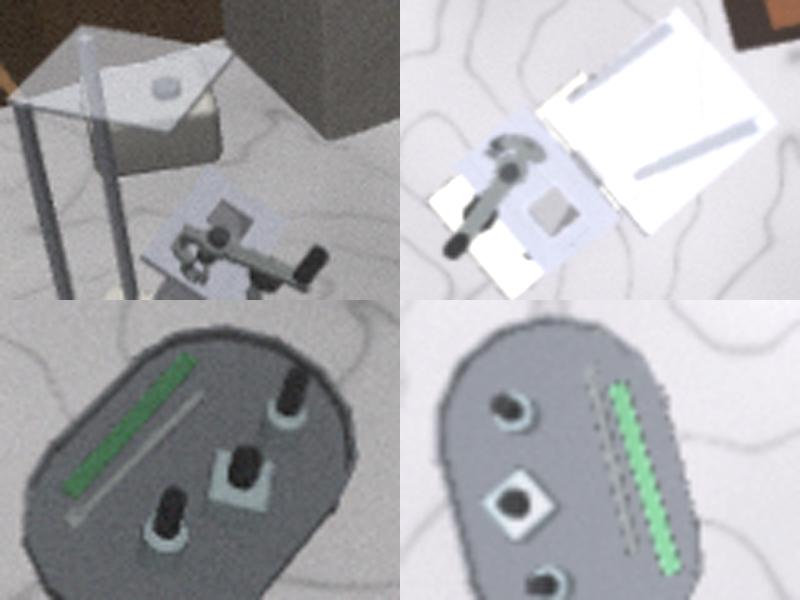

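The crops show bottle a and b caps (top crop (503,405) and (537,586)), the squat bottle between them, the mouth at top crop (553,211), the hub at (510,172) and the knob at (455,245). I'll triangulate these.

```bash
cat > h.py <<'E'
import cv2,numpy as np
from workcell import bot,camera,camera_model
np.set_printoptions(precision=4,suppress=True)
def ray(n,p):
    m=camera_model(n);u=cv2.undistortPoints(np.array([[p]],float),m["K"],m["dist_coeffs"])[0,0]
    T=m["pose"];d=T[:3,:3]@np.r_[u,1];return T[:3,3],d/np.linalg.norm(d)
def plane(n,p,z):
    o,d=ray(n,p);return o+d*(z-o[2])/d[2]
def tri(ps,pt):
    (o1,d1),(o2,d2)=ray("scene",ps),ray("top",pt)
    A=np.c_[d1,-d2];s=np.linalg.lstsq(A,o2-o1,rcond=None)[0]
    a,b=o1+s[0]*d1,o2+s[1]*d2;return (a+b)/2,np.linalg.norm(a-b)
def proj(n,P):
    m=camera_model(n);W=np.linalg.inv(m["pose"]);
    return cv2.projectPoints(np.array(P,float).reshape(-1,3),cv2.Rodrigues(W[:3,:3])[0],W[:3,3],m["K"],m["dist_coeffs"])[0][:,0]
def dark(im,x,y,w,h,thr):
    g=cv2.cvtColor(im,cv2.COLOR_BGR2GRAY)[y:y+h,x:x+w];n,l,s,c=cv2.connectedComponentsWithStats((g<thr).astype(np.uint8))
    return [(int(s[i,4]),(c[i]+[x,y]).round(1)) for i in range(1,n) if s[i,4]>8]
E
python3 - <<'E'
from h import *
s=cv2.imread("pics/scene0.png");t=cv2.imread("pics/top0.png")
print("S tray",dark(s,300,240,55,60,45));print("T tray",dark(t,178,190,30,60,50))
print("S chute",dark(s,185,120,60,40,45));print("T chute",dark(t,315,170,30,42,60))
T=lambda x,y:(305+(x-400)/3.333,135+y/3.333)
S=lambda x,y:(140+x/3.333,60+y/3.333)
m=plane("top",T(553,211),.168);print("mouth",m)
c=[plane("top",T(*p),.293) for p in((537,110),(650,236),(778,123),(680,8))];print("hood",np.array(c))
for q in(c[0]-c[1],c[3]-c[2]):print("y-dir deg",np.degrees(np.arctan2(q[1],q[0])))
for q in(c[2]-c[1],):print("x-dir deg",np.degrees(np.arctan2(q[1],q[0])))
print("knob top",tri(S(320,250),T(458,243)));print("hub",tri(S(218,238),T(511,172)))
print("tray",plane("top",(311/1.5625,341/1.5625),.01))
E
```

```text
S tray [(36, array([308.8, 243.8])), (145, array([343.3, 249.3])), (79, array([330.8, 270.9])), (82, array([312.2, 282.5]))]
T tray [(16, array([186.2, 201.4])), (16, array([187.4, 220.4])), (15, array([193.2, 236.8]))]
S chute [(29, array([205.2, 130.9])), (10, array([195.4, 131.9])), (17, array([201.4, 136.8])), (67, array([232.4, 139.8])), (43, array([218.6, 143.7]))]
T chute [(15, array([337.3, 186.5])), (33, array([321.6, 208.2]))]
mouth [ 0.5785 -0.2143  0.168 ]
hood [[ 0.641  -0.171   0.293 ]
 [ 0.545  -0.2524  0.293 ]
 [ 0.6304 -0.3568  0.293 ]
 [ 0.7206 -0.2859  0.293 ]]
y-dir deg 40.28735430436367
y-dir deg 38.16595261168879
x-dir deg -50.69209589966484
knob top (array([ 0.5474, -0.1264,  0.1838]), np.float64(0.007833241978848313))
hub (array([ 0.6086, -0.174 ,  0.1888]), np.float64(0.0015287068971828232))
tray [0.5346 0.2404 0.01  ]
```

Emit:
{"api": "send_rows", "payload": {
  "targets": "0 60 0 0 0;0 120 0 0 0;0 180 0 0 0;0 240 0 0 0;0 300 0 0 0;0 300 0 0 0;0 300 0 0 0"
}}

```text
time: 0.98
ee_pos: [0.276, 0.7685, 0.2089]
tcp_rot: [177.8, -0.0, 160.2]
wrist_force: [-0.3, 0.3, 1.4]
opening: 0.085
grasp_force: 0.0
```

```bash
python3 - <<'E'
from h import *
print(bot.get_obs())
s=cv2.imread("pics/scene0.png");t=cv2.imread("pics/top0.png")
def c(im,x,y,w,h): 
    r=cv2.resize(im[y:y+h,x:x+w],(400,600),interpolation=cv2.INTER_CUBIC); return cv2.convertScaleAbs(r,alpha=1.5,beta=5)
cv2.imwrite("pics/q2.png",np.hstack([c(s,180,95,60,90),c(t,310,160,60,90)]))
E
```

```text
{'time': 0.975, 'q': array([ 70.2447,  50.6566,  70.6764, 107.8009,   0.001 ,  90.0016]), 'qd': array([ 0.1002, -4.8166,  1.2743,  1.4864, -0.0075, -0.0219]), 'joint_efforts': array([ -0.0003, -85.9388,  41.0939,  -1.1018,  -0.    ,  -0.    ]), 'ee_pos': array([0.276 , 0.7685, 0.2089]), 'tcp_rot': array([177.7811,  -0.0011, 160.2431]), 'wrist_force': array([-0.3184,  0.3303,  1.424 ]), 'torque': array([-0.0346, -0.0009,  0.0372]), 'grasp_force': 0.0, 'opening': 0.085049071923458}
```

View pics/q2.png

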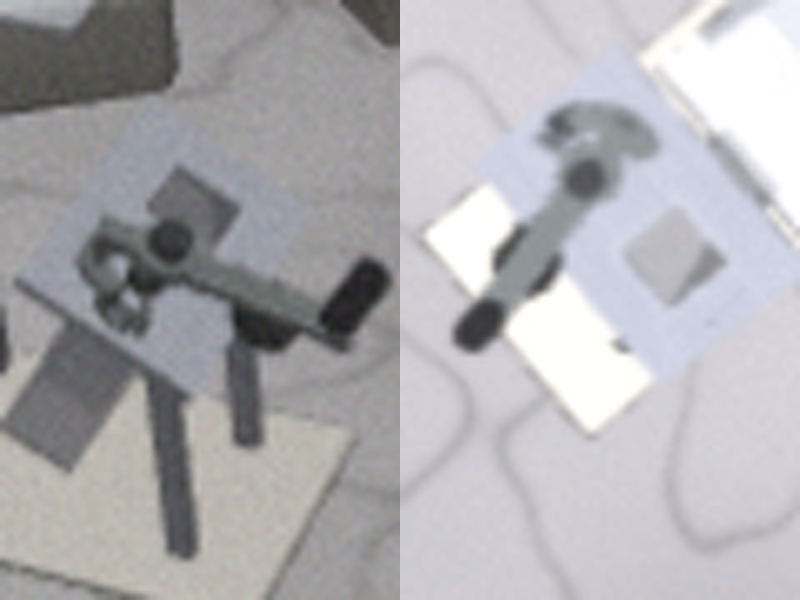

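The enlarged crops show the mouth quad in the top view at (674,256), crop px, and the knob at (480,325). The over-reach tilted the tool by 2.2° outward. I'll check whether that tilt accumulates.

Emit:
{"api": "send_rows", "payload": {
  "targets": "0 60 0 0 0;0 120 0 0 0;0 180 0 0 0"
}}

```text
time: 1.35
ee_pos: [0.2932, 0.8164, 0.1724]
tcp_rot: [173.9, 0.0, 160.2]
wrist_force: [0.7, 0.3, -0.3]
opening: 0.0855
grasp_force: 0.0
```

```bash
python3 - <<'E'
from h import *
o=bot.get_obs();print(o["q"],o["ee_pos"],o["tcp_rot"])
E
```

```text
[ 70.2446  53.4112  70.7303 101.217   -0.0001  89.9995] [0.2932 0.8164 0.1724] [173.8979   0.0002 160.2451]
```

Emit:
{"api": "send_rows", "payload": {
  "targets": "0 -60 0 0 0;0 -120 0 0 0;0 -180 0 0 0;0 -180 0 0 0"
}}

```text
time: 1.85
ee_pos: [0.2389, 0.6651, 0.1557]
tcp_rot: [174.0, 0.0, 160.2]
wrist_force: [-0.1, 0.2, 0.8]
opening: 0.0855
grasp_force: 0.0
```

The tilt persists, so over-reaching changes the tool's lean. I'll check whether over-reaching inward undoes it.

Emit:
{"api": "send_rows", "payload": {
  "targets": "0 -60 -10 0 0;0 -120 -20 0 0;0 -180 -30 0 0;0 -240 -40 0 0;0 -300 -50 0 0;0 -360 -60 0 0;0 -420 -70 0 0;0 -480 -80 0 0;0 -510 -80 0 0"
}}

```text
time: 2.98
ee_pos: [0.0702, 0.1954, 0.1876]
tcp_rot: [175.5, 0.0, 160.2]
wrist_force: [0.5, 0.0, 0.2]
opening: 0.0853
grasp_force: 0.0
```

```bash
python3 - <<'E'
from h import *
o=bot.get_obs();print(o["q"],o["ee_pos"],o["tcp_rot"])
T=lambda x,y:(310+(x-400)/6.667,160+y/6.667)
S=lambda x,y:(180+x/6.667,95+y/6.667)
q=[plane("top",T(*p),.168+dz) for p,dz in(((623,252),-.0),((680,207),.0),((725,258),.0),((674,306),0))]
print(np.array(q),np.mean(q,0))
# plate corners top (approx) : far-left, right, near
for nm,s,t in(("knobtop",(365,275),(490,318)),("knobbase",(340,325),(468,340)),("hubtop",(170,240),(586,178)),("plateTop",(155,100),(640,50))):print(nm,tri(S(*s),T(*t)))
for ps in((343.3,248.3),(312.2,282.5),(330.8,270.9)):
  for pt in((186.2,201.4),(193.2,236.8),(187.4,220.4)):
    P,e=tri(ps,pt); 
    if e<.01: print(ps,pt,P,e)
E
```

```text
[ 70.2436 -48.5684 -32.5881 101.4609  -0.0013  90.0004] [0.0702 0.1954 0.1876] [175.4806   0.0012 160.243 ]
[[ 0.5801 -0.193   0.168 ]
 [ 0.5993 -0.2183  0.168 ]
 [ 0.5772 -0.2368  0.168 ]
 [ 0.5569 -0.214   0.168 ]] [ 0.5784 -0.2155  0.168 ]
knobtop (array([ 0.5486, -0.1309,  0.177 ]), np.float64(0.007538145420821103))
knobbase (array([ 0.5494, -0.1328,  0.1476]), np.float64(0.011574292509763693))
hubtop (array([ 0.6084, -0.1726,  0.1909]), np.float64(0.0007000894482796996))
plateTop (array([ 0.6302, -0.163 ,  0.2782]), np.float64(0.036419982891767046))
(343.3, 248.3) (193.2, 236.8) [0.4741 0.2479 0.0731] 0.00022495357094093644
(312.2, 282.5) (186.2, 201.4) [0.5848 0.2738 0.0591] 0.0003171231694625709
(330.8, 270.9) (187.4, 220.4) [0.5259 0.2706 0.05  ] 0.0009246662439106899
```

Emit:
{"api": "send_rows", "payload": {
  "targets": "0 -60 0 0 0;0 -120 0 0 0;0 -120 0 0 0"
}}

```text
time: 3.35
ee_pos: [0.0583, 0.1624, 0.2119]
tcp_rot: [178.9, 0.0, 160.2]
wrist_force: [0.4, 0.2, 0.8]
opening: 0.0856
grasp_force: 0.0
```

```bash
python3 - <<'E'
from h import *
o=bot.get_obs();print(o["q"],o["ee_pos"],o["tcp_rot"])
E
```

```text
[ 70.2472 -48.5532 -29.5547 107.8491  -0.002   90.0016] [0.0583 0.1624 0.2119] [178.8506   0.002  160.2456]
```

```bash
cat >> h.py <<'E'
from scipy.spatial.transform import Rotation as Ro
a=np.radians(-50.5);xc=np.array([np.cos(a)*.866,np.sin(a)*.866,.5]);yc=np.array([-np.sin(a),np.cos(a),0]);zc=np.cross(xc,yc)
M=np.array([.578,-.215,.168])
def C(x,y,z):return M+(x*xc+y*yc+z*zc)/1000
def cmd(P):
    o=bot.get_obs();R=Ro.from_euler("xyz",o["tcp_rot"],degrees=True).as_matrix()
    return (R.T@(np.array(P)-o["ee_pos"])*1000).round(1)
E
python3 - <<'E'
from h import *
P=[C(16.5*i,16.5*j,0) for i,j in((1,1),(1,-1),(-1,-1),(-1,1))]
print("S",(proj("scene",P)-[180,95])*6.667);print("T",(proj("top",P)-[310,160])*6.667+[400,0])
for n,s in(("knob 0",0),("",.5)):
    q=C(0,50,8)+ (-np.cos(np.radians(10)-s)*xc+np.sin(np.radians(10)-s)*yc)*.075
    K=[q,q+zc*.039];print(n,K,(proj("scene",K)-[180,95])*6.667,(proj("top",K)-[310,160])*6.667+[400,0])
for pt in((186.2,201.4),(193.2,236.8)):print(plane("top",pt,.06))
print(cmd([.585,.274,.18]))
E
```

```text
S [[143.4079 204.3718]
 [175.7219 157.5439]
 [241.8267 202.3167]
 [211.0747 249.8821]]
T [[678.7004 203.2163]
 [730.2789 262.5468]
 [670.0843 309.4218]
 [619.2991 250.7412]]
knob 0 [array([ 0.5834, -0.1225,  0.138 ]), array([ 0.571 , -0.1074,  0.1718])] [[294.0569 389.9578]
 [336.2935 336.1921]] [[445.9186 253.727 ]
 [425.2586 273.891 ]]
 [array([ 0.5564, -0.1479,  0.1394]), array([ 0.544 , -0.1328,  0.1732])] [[321.6627 328.0707]
 [363.7155 273.8526]] [[506.2751 314.5009]
 [487.6667 336.8987]]
[0.5846 0.2738 0.06  ]
[0.4741 0.2502 0.06  ]
[-458.   282.4   37.6]
```

Emit:
{"api": "send_rows", "payload": {
  "targets": "-40 24 3 10 100;-80 49 7 20 100;-122 75 10 30 100;-165 102 14 40 100;-208 128 17 50 100;-252 155 21 60 100;-295 182 24 70 100;-338 208 28 80 100;-380 235 31 90 100;-420 259 35 100 100;-445 275 37 110 100;-458 282 38 120 100;-458 282 38 120.5 100",
  "newtons": 25
}}

```text
time: 4.97
ee_pos: [0.5856, 0.2733, 0.1771]
tcp_rot: [-179.5, -0.8, 39.8]
wrist_force: [0.9, 0.1, -0.1]
opening: 0.0519
grasp_force: 0.0
```

```bash
python3 - <<'E'
from h import *
o=bot.get_obs();print(o["q"],o["ee_pos"],o["tcp_rot"],o["opening"]);print(cmd([.5845,.274,.049]))
E
```

```text
[ 24.7038  17.0157  17.9559  90.2553   0.7238 164.9474] [0.5856 0.2733 0.1771] [-179.4789   -0.8494   39.7568] 0.05192898466572596
[ -2.3  -0.  128.1]
```

Emit:
{"api": "send_rows", "payload": {
  "targets": "-2 0 50 0 100;-2 0 95 0 100;-2 0 120 0 100;-2 0 128 0 100;-2 0 128 0 100;-2 0 128 0 255;-2 0 128 0 255;-2 0 128 0 255;-2 0 128 0 255;-2 0 128 0 255",
  "newtons": 30
}}

```text
time: 6.22
ee_pos: [0.5846, 0.2744, 0.0513]
tcp_rot: [-179.5, -1.0, 39.7]
wrist_force: [0.0, -0.0, 5.9]
opening: 0.014
grasp_force: 29.2
```

```bash
python3 - <<'E'
from h import *
o=bot.get_obs();print(o["ee_pos"],o["opening"],o["grasp_force"],o["wrist_force"])
s=camera("scene");t=camera("top")
def c(im,x,y,w,h):
    r=cv2.resize(im[y:y+h,x:x+w],(400,300),interpolation=cv2.INTER_CUBIC); return cv2.convertScaleAbs(r,alpha=1.6,beta=10)
cv2.imwrite("pics/g1.png",np.hstack([c(s,260,200,120,90),c(t,165,170,80,60)]))
E
```

```text
[0.5846 0.2744 0.0513] 0.013976627512071772 29.208102822303772 [ 0.0391 -0.0467  5.8899]
```

View pics/g1.png

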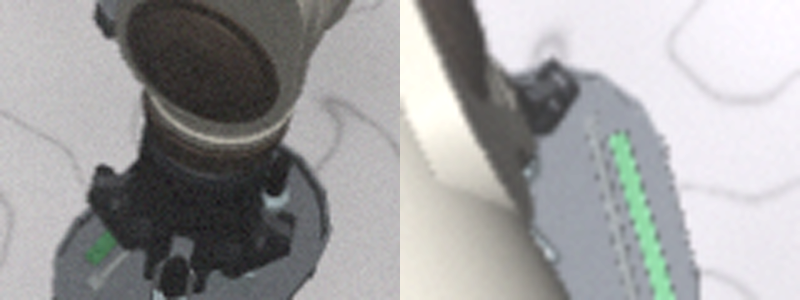

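The bottle is gripped (opening 14 mm, 29 N) and the squat bottle and file look undisturbed. Before tilting at azimuth −50° I'll locate the obstacles there.

```bash
python3 - <<'E'
from h import *
k=1.5625
print("stone base corner",[plane("top",(x/k,y/k),0) for x,y in((656,432),(708,555))])
print("white base",[plane("top",(x/k,y/k),0) for x,y in((672,378),(690,315),(745,330),(735,390))])
for z in (.15,.2,.25):print(z,[plane("scene",(x/k,y/k),z).round(3) for x,y in((320,47),(382,95),(441,65))])
print("stone base S",plane("scene",(375/k,153/k),0),plane("scene",(438/k,138/k),0))
# FK fit
from scipy.optimize import least_squares
D=np.array([[5.009,10.038,.07,.5499,.2306],[50.657,70.676,2.22,.8166,.2089],[53.411,70.730,6.10,.8675,.1724],[-48.568,-32.588,4.52,.2076,.1876],[-48.553,-29.555,1.15,.1726,.2119],[17.016,17.956,.99,.6462,.1771]])
q2,q3,t=np.radians(D[:,0]),np.radians(D[:,1]),np.radians(D[:,2])
def f(p):
    h,L1,a1,L2,a2,d,r0=p
    return np.r_[r0+L1*np.sin(q2+a1)+L2*np.cos(q3-q2+a2)+d*np.sin(t)-D[:,3], h+L1*np.cos(q2+a1)+L2*np.sin(q3-q2+a2)-d*np.cos(t)-D[:,4]]
r=least_squares(f,[.3,.4,0,.4,0,.3,0.05]);print(r.x,abs(r.fun).max())
E
```

```text
stone base corner [array([ 0.3382, -0.4803,  0.    ]), array([ 0.0816, -0.5826,  0.    ])]
white base [array([ 0.4501, -0.5215,  0.    ]), array([ 0.584 , -0.5708,  0.    ]), array([ 0.5502, -0.6938,  0.    ]), array([ 0.4219, -0.6608,  0.    ])]
0.15 [array([ 0.297, -0.803,  0.15 ]), array([ 0.293, -0.499,  0.15 ]), array([ 0.091, -0.553,  0.15 ])]
0.2 [array([ 0.344, -0.701,  0.2  ]), array([ 0.34, -0.42,  0.2 ]), array([ 0.153, -0.47 ,  0.2  ])]
0.25 [array([ 0.39 , -0.599,  0.25 ]), array([ 0.386, -0.341,  0.25 ]), array([ 0.215, -0.387,  0.25 ])]
stone base S [ 0.3139 -0.5008  0.    ] [ 0.1452 -0.4753  0.    ]
[ 0.1675  0.42    0.0001  0.5185  0.0579  0.4306 -0.0008] 0.0004998832294782485
```

```bash
python3 - <<'E'
from h import *
for p in([.5846,.2744,.2],[.40,0,.42],[.363,-.44,.45]):print(cmd(p))
E
```

```text
[   2.5   -1.3 -148.7]
[-311.    89.8 -374.9]
[-620.2  404.1 -413. ]
```

Emit:
{"api": "send_rows", "payload": {
  "targets": "2 -1 -50 0 255;2 -1 -105 0 255;2 -1 -149 0 255;-42 12 -181 0 255;-87 25 -214 0 255;-132 38 -246 0 255;-176 51 -278 0 255;-221 64 -310 0 255;-266 77 -343 0 255;-311 90 -375 0 255;-350 129 -380 0 255;-388 168 -384 0 255;-427 208 -389 0 255;-466 247 -394 0 255;-504 286 -399 0 255;-543 326 -404 0 255;-582 365 -408 0 255;-620 404 -413 0 255;-620 404 -413 0 255"
}}

```text
time: 8.7
ee_pos: [0.3638, -0.4445, 0.4454]
tcp_rot: [-179.2, -0.9, 39.5]
wrist_force: [0.4, 0.9, -0.5]
opening: 0.014
grasp_force: 29.4
```

```bash
python3 - <<'E'
from h import *
o=bot.get_obs();print(o["q"],o["ee_pos"],o["tcp_rot"],o["opening"],o["grasp_force"])
E
```

```text
[-51.1201  26.1151  62.5805 127.3078   0.845   89.3259] [ 0.3638 -0.4445  0.4454] [-179.1675   -0.8547   39.5416] 0.013961292597436455 29.42764163017273
```

Emit:
{"api": "send_rows", "payload": {
  "targets": "0 60 0 0 255;0 120 0 0 255;0 180 0 0 255;0 240 0 0 255;0 300 0 0 255;0 360 0 0 255;0 420 0 0 255;0 480 0 0 255"
}}

```text
time: 9.7
ee_pos: [0.3804, -0.4611, 0.4267]
tcp_rot: [-177.0, -0.9, 39.7]
wrist_force: [-0.5, -0.3, -1.6]
opening: 0.0139
grasp_force: 30.6
```

```bash
python3 - <<'E'
from h import *
o=bot.get_obs();print(o["q"],o["ee_pos"],o["tcp_rot"],o["opening"],o["grasp_force"])
E
```

```text
[-50.9089  33.2653  70.7083 130.4631   0.9114  89.3067] [ 0.3804 -0.4611  0.4267] [-176.9907   -0.9466   39.7355] 0.013945899950663298 30.562832951545715
```

Emit:
{"api": "send_rows", "payload": {
  "targets": "0 0 55 0 255;0 25 110 0 255;0 75 110 0 255;0 135 110 0 255;0 195 110 0 255;0 255 110 0 255;0 315 110 0 255;0 375 110 0 255;0 435 110 0 255"
}}

```text
time: 10.82
ee_pos: [0.511, -0.6132, 0.2167]
tcp_rot: [179.6, -0.9, 39.7]
wrist_force: [-0.3, 0.1, -0.2]
opening: 0.0139
grasp_force: 30.7
```

```bash
python3 - <<'E'
from h import *
o=bot.get_obs();print(o["q"],o["ee_pos"],o["tcp_rot"],o["opening"],o["grasp_force"])
E
```

```text
[-50.5312  50.1104  70.7348 110.2184   0.944   89.7344] [ 0.511  -0.6132  0.2167] [179.5896  -0.9421  39.7411] 0.013869445966641499 30.664857029914856
```

Emit:
{"api": "send_rows", "payload": {
  "targets": "0 45 -40 0 255;0 90 -80 0 255;0 135 -120 0 255;0 180 -160 0 255;0 225 -200 0 255;0 270 -240 0 255"
}}

```text
time: 11.58
ee_pos: [0.5116, -0.6155, 0.2549]
tcp_rot: [176.1, -0.9, 39.7]
wrist_force: [1.3, -0.3, -0.7]
opening: 0.0137
grasp_force: 30.7
```

```bash
python3 - <<'E'
from h import *
o=bot.get_obs();print(o["q"],o["ee_pos"],o["tcp_rot"],o["opening"],o["grasp_force"])
E
```

```text
[-50.6067  47.3733  70.7142 109.4379   0.9623  89.7197] [ 0.5116 -0.6155  0.2549] [176.0918  -0.941   39.7385] 0.013663570019370143 30.66501259803772
```

Emit:
{"api": "send_rows", "payload": {
  "targets": "0 60 -25 0 255;0 120 -50 0 255"
}}

```text
time: 11.82
ee_pos: [0.5287, -0.6361, 0.256]
tcp_rot: [172.6, -0.9, 39.7]
wrist_force: [0.4, 1.0, -1.2]
opening: 0.0135
grasp_force: 30.7
```

Emit:
{"api": "send_rows", "payload": {
  "targets": "0 60 -15 0 255;0 120 -30 0 255"
}}

```text
time: 12.08
ee_pos: [0.5487, -0.6603, 0.2504]
tcp_rot: [169.3, -0.9, 39.7]
wrist_force: [0.1, 0.1, -1.0]
opening: 0.0139
grasp_force: 30.7
```

Emit:
{"api": "send_rows", "payload": {
  "targets": "0 60 -15 0 255;0 120 -30 0 255;0 180 -45 0 255"
}}

```text
time: 12.45
ee_pos: [0.5696, -0.6855, 0.2489]
tcp_rot: [165.5, -0.9, 39.7]
wrist_force: [0.9, -0.9, -0.3]
opening: 0.0139
grasp_force: 30.7
```

```bash
python3 - <<'E'
from h import *
o=bot.get_obs();print(o["q"],o["ee_pos"],o["tcp_rot"],o["opening"],o["grasp_force"])
E
```

```text
[-50.5973  48.7554  70.7077  97.4214   0.9928  89.9107] [ 0.5696 -0.6855  0.2489] [165.4655  -0.9386  39.7383] 0.01394982213846371 30.66519320011139
```

Emit:
{"api": "send_rows", "payload": {
  "targets": "0 30 -52 0 255;0 60 -105 0 255;0 110 -135 0 255"
}}

```text
time: 12.82
ee_pos: [0.555, -0.6701, 0.3261]
tcp_rot: [161.6, -0.9, 39.7]
wrist_force: [0.2, -1.1, -0.3]
opening: 0.0139
grasp_force: 30.7
```

Emit:
{"api": "send_rows", "payload": {
  "targets": "0 40 -45 0 255;0 80 -90 0 255;0 130 -120 0 255"
}}

```text
time: 13.2
ee_pos: [0.5468, -0.6618, 0.3808]
tcp_rot: [157.9, -0.9, 39.7]
wrist_force: [-0.9, 1.4, -0.9]
opening: 0.0141
grasp_force: 30.7
```

Emit:
{"api": "send_rows", "payload": {
  "targets": "0 50 -35 0 255;0 100 -70 0 255;0 150 -105 0 255"
}}

```text
time: 13.58
ee_pos: [0.5459, -0.6619, 0.42]
tcp_rot: [154.2, -0.9, 39.7]
wrist_force: [0.2, -0.9, -0.8]
opening: 0.0142
grasp_force: 30.7
```

```bash
python3 - <<'E'
from h import *
o=bot.get_obs();print(o["q"],o["ee_pos"],o["tcp_rot"],o["opening"],o["grasp_force"])
E
```

```text
[-50.8498  37.6124  70.7308  97.3235   1.102   89.8799] [ 0.5459 -0.6619  0.42  ] [154.1991  -0.9399  39.7378] 0.014155396890036441 30.668874979019165
```

Emit:
{"api": "send_rows", "payload": {
  "targets": "0 50 -35 0 255;0 100 -70 0 255;0 150 -105 0 255"
}}

```text
time: 13.95
ee_pos: [0.5423, -0.6588, 0.4632]
tcp_rot: [150.4, -0.9, 39.7]
wrist_force: [0.0, -0.4, -0.4]
opening: 0.0136
grasp_force: 30.7
```

```bash
python3 - <<'E'
from h import *
o=bot.get_obs();print(o["q"],o["ee_pos"],o["tcp_rot"],o["opening"],o["grasp_force"])
R=Ro.from_euler("xyz",o["tcp_rot"],degrees=True).as_matrix();print("tool z",R[:,2],"chute",-zc, "y",R[:,1],xc)
R0=Ro.from_euler("xyz",[-179.5,-1.0,39.7],degrees=True).as_matrix();b=R@R0.T@[0,0,1];print("bottle axis in chute",b@xc,b@yc,b@zc)
for p in([.40,-.35,.42],C(-10,0,170),C(0,0,95)):print(p,cmd(p))
E
```

```text
[-50.9175  35.0034  70.7306  96.096    1.1381  89.893 ] [ 0.5423 -0.6588  0.4632] [150.3624  -0.9363  39.7382] 0.013620054255740451 30.67689299583435
tool z [ 0.3271 -0.3712 -0.8691] chute [ 0.318  -0.3858 -0.866 ] y [ 0.5494 -0.6735  0.4944] [ 0.5508 -0.6682  0.5   ]
bottle axis in chute -0.0023115073927729712 0.0012326526496111326 0.9999745684605553
[0.4, -0.35, 0.42] [  87.2 -307.6 -123.6]
[ 0.5184 -0.1427  0.3102] [ 309.  -436.4  -66.4]
[ 0.5478 -0.1783  0.2503] [ 307.8 -425.9    8.5]
```

Emit:
{"api": "send_rows", "payload": {
  "targets": "14 -51 -21 0 255;29 -103 -41 0 255;44 -154 -62 0 255;58 -205 -82 0 255;73 -257 -103 0 255;87 -308 -124 0 255;131 -334 -112 0 255;176 -359 -101 0 255;220 -385 -90 0 255;265 -411 -78 0 255;309 -436 -66 0 255;309 -431 -28 0 255;308 -426 8 0 255;308 -426 8 0 255;308 -426 8 0 255"
}}

```text
time: 15.82
ee_pos: [0.5476, -0.178, 0.251]
tcp_rot: [150.4, -1.0, 39.7]
wrist_force: [0.3, -0.8, -0.7]
opening: 0.014
grasp_force: 30.7
```

```bash
python3 - <<'E'
from h import *
o=bot.get_obs();print(o["ee_pos"],o["tcp_rot"],o["wrist_force"]);print(cmd(C(0,0,95)),cmd(C(0,0,40)))
s=camera("scene");t=camera("top")
def c(im,x,y,w,h):
    r=cv2.resize(im[y:y+h,x:x+w],(400,400),interpolation=cv2.INTER_CUBIC); return cv2.convertScaleAbs(r,alpha=1.5,beta=5)
cv2.imwrite("pics/i1.png",np.hstack([c(s,160,70,100,100),c(t,290,140,100,100)]))
E
```

```text
[ 0.5476 -0.178   0.251 ] [150.427   -0.9719  39.716 ] [ 0.265  -0.8243 -0.6687]
[-0.1  0.   0.8] [-1.   0.5 55.8]
```

View pics/i1.png

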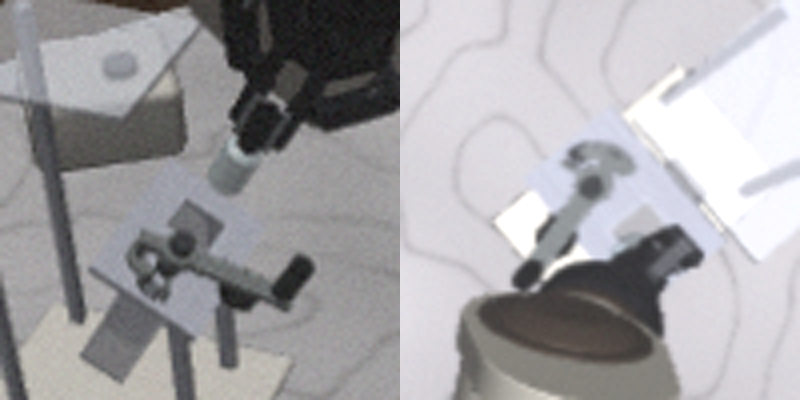

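The bottle hangs over the mouth in line with the tube (scene crop: base at (232,185), mouth at (195,222)). I'll insert it.

Emit:
{"api": "send_rows", "payload": {
  "targets": "0 0 20 0 255;-1 0 40 0 255;-1 0 50 0 255;-1 0 58 0 255;-1 0 64 0 255;-1 0 70 0 255"
}}

```text
time: 16.68
ee_pos: [0.5701, -0.2046, 0.1892]
tcp_rot: [150.4, -1.0, 39.7]
wrist_force: [-0.0, 0.5, -0.3]
opening: 0.0136
grasp_force: 30.7
```

Emit:
{"api": "send_rows", "payload": {
  "targets": "0 0 0 0 160;0 0 0 0 160;0 0 0 0 160;0 0 0 0 160;0 0 -40 0 160;0 0 -100 0 160;0 0 -120 0 160"
}}

```text
time: 17.55
ee_pos: [0.5307, -0.1595, 0.2977]
tcp_rot: [150.2, -1.1, 39.8]
wrist_force: [0.3, 0.2, -1.5]
opening: 0.0318
grasp_force: 0.0
```

```bash
python3 - <<'E'
from h import *
o=bot.get_obs();print(o["ee_pos"],o["opening"],o["q"])
s=camera("scene");t=camera("top")
def c(im,x,y,w,h):
    r=cv2.resize(im[y:y+h,x:x+w],(400,400),interpolation=cv2.INTER_CUBIC); return cv2.convertScaleAbs(r,alpha=1.5,beta=5)
cv2.imwrite("pics/i2.png",np.hstack([c(s,160,85,80,80),c(t,290,140,100,100)]))
E
```

```text
[ 0.5307 -0.1595  0.2977] 0.031786667413569634 [ -7.039  -17.1934  -8.2519  75.6457 -19.0927 129.519 ]
```

View pics/i2.png

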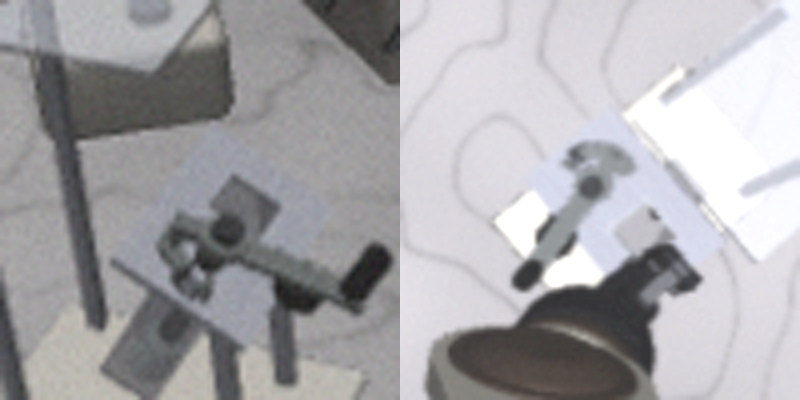

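Bottle a is now at the tube's foot (scene crop (178,318)). Next I'll go inward at azimuth −50° and undo the tilt.

```bash
python3 - <<'E'
from h import *
print(cmd([.30,-.30,.28]),cmd([.255,-.31,.215]))
E
```

```text
[-267.7  -40.5  -10. ] [-309.9  -90.7   35.3]
```

Emit:
{"api": "send_rows", "payload": {
  "targets": "-53 -8 -40 0 160;-107 -16 -40 0 160;-160 -24 -30 0 160;-214 -32 -20 0 160;-255 -45 0 0 160;-310 -80 30 0 160;-310 -91 35 0 160"
}}

```text
time: 18.52
ee_pos: [0.2506, -0.311, 0.2091]
tcp_rot: [150.7, -0.9, 39.4]
wrist_force: [-0.5, -0.7, 0.3]
opening: 0.0318
grasp_force: 0.0
```

Emit:
{"api": "send_rows", "payload": {
  "targets": "0 -58 -15 0 160;0 -116 -30 0 160;0 -174 -45 0 160"
}}

```text
time: 18.9
ee_pos: [0.2263, -0.2883, 0.2075]
tcp_rot: [154.4, -1.2, 39.9]
wrist_force: [0.3, 0.1, 0.4]
opening: 0.0318
grasp_force: 0.0
```

Emit:
{"api": "send_rows", "payload": {
  "targets": "0 -60 -10 0 160;0 -120 -20 0 160"
}}

```text
time: 19.15
ee_pos: [0.1999, -0.2729, 0.202]
tcp_rot: [158.0, -1.7, 40.1]
wrist_force: [0.1, 0.8, 0.1]
opening: 0.0313
grasp_force: 0.0
```

```bash
python3 - <<'E'
from h import *
o=bot.get_obs();print(o["ee_pos"],o["tcp_rot"],o["q"])
E
```

```text
[ 0.1999 -0.2729  0.202 ] [158.0274  -1.6748  40.1339] [-57.4539 -48.4676 -34.3167  82.5351   4.3743  83.5728]
```

Emit:
{"api": "send_rows", "payload": {
  "targets": "20 -57 -8 0 160;20 -117 -16 0 160"
}}

```text
time: 19.4
ee_pos: [0.1924, -0.2436, 0.2022]
tcp_rot: [161.6, -2.0, 40.3]
wrist_force: [-0.0, 0.0, 0.2]
opening: 0.0315
grasp_force: 0.0
```

Emit:
{"api": "send_rows", "payload": {
  "targets": "0 -60 -5 0 160;0 -120 -10 0 160"
}}

```text
time: 19.65
ee_pos: [0.1595, -0.2288, 0.203]
tcp_rot: [165.2, -2.7, 40.5]
wrist_force: [-0.3, -0.7, 0.6]
opening: 0.0315
grasp_force: 0.0
```

Emit:
{"api": "send_rows", "payload": {
  "targets": "0 -60 0 0 160;0 -120 0 0 160"
}}

```text
time: 19.9
ee_pos: [0.1127, -0.2164, 0.2015]
tcp_rot: [168.3, -4.1, 40.8]
wrist_force: [-0.0, -1.5, -0.2]
opening: 0.0316
grasp_force: 0.0
```

Emit:
{"api": "send_rows", "payload": {
  "targets": "0 -60 5 0 160;0 -120 10 0 160"
}}

```text
time: 20.15
ee_pos: [0.0421, -0.196, 0.1933]
tcp_rot: [170.2, -6.3, 41.3]
wrist_force: [-0.5, 0.1, -0.4]
opening: 0.0319
grasp_force: 0.0
```

```bash
python3 - <<'E'
from h import *
o=bot.get_obs();print(o["ee_pos"],o["tcp_rot"],o["q"])
E
```

```text
[ 0.0421 -0.196   0.1933] [170.2179  -6.2554  41.2718] [-94.0888 -48.4969 -32.4356 103.5493  11.3229  45.4243]
```

```bash
python3 - <<'E'
from h import *
o=bot.get_obs();R=Ro.from_euler("xyz",o["tcp_rot"],degrees=True).as_matrix();z=R[:,2];az=np.arctan2(z[1],z[0])
print(np.degrees(az),np.degrees(np.arccos(-z[2])))
u=np.array([np.cos(az),np.sin(az),0])
print(cmd([.22,-.20,.2]),cmd(.27*u+[0,0,.2]));print("push",R.T@(-60*u))
E
```

```text
-16.435602486454947 11.594709252590299
[131.  117.3  27.9] [241.2  49.   28.4]
push [-31.8637 -49.389  -12.0592]
```

Emit:
{"api": "send_rows", "payload": {
  "targets": "44 39 9 0 100;88 78 18 0 100;131 117 28 0 100;168 94 28 0 100;205 72 28 0 100;241 49 28 0 100;241 49 28 0 100;241 49 28 0 100"
}}

```text
time: 21.15
ee_pos: [0.2611, -0.0744, 0.2004]
tcp_rot: [170.3, -6.3, 41.7]
wrist_force: [-0.4, 0.1, -0.4]
opening: 0.0519
grasp_force: 0.0
```

Emit:
{"api": "send_rows", "payload": {
  "targets": "-32 -49 -12 0 100;-64 -99 -24 0 100;-96 -148 -36 0 100"
}}

```text
time: 21.52
ee_pos: [0.2035, -0.0614, 0.2388]
tcp_rot: [173.4, -4.3, 40.8]
wrist_force: [-0.4, -0.2, 0.2]
opening: 0.0521
grasp_force: 0.0
```

Emit:
{"api": "send_rows", "payload": {
  "targets": "-32 -50 -6 0 100;-64 -100 -12 0 100"
}}

```text
time: 21.78
ee_pos: [0.1642, -0.0493, 0.2685]
tcp_rot: [176.2, -2.6, 40.6]
wrist_force: [1.1, -1.2, -0.4]
opening: 0.0519
grasp_force: 0.0
```

```bash
python3 - <<'E'
from h import *
o=bot.get_obs();R=Ro.from_euler("xyz",o["tcp_rot"],degrees=True).as_matrix();z=R[:,2];az=np.arctan2(z[1],z[0])
print(o["ee_pos"],o["q"],np.degrees(az),np.degrees(np.arccos(-z[2])))
E
```

```text
[ 0.1642 -0.0493  0.2685] [-16.9281 -48.4988 -22.7327 111.1467   0.1226 122.5637] -15.406742938075077 4.621068518162392
```

```bash
python3 - <<'E'
from h import *
R=Ro.from_euler("xyz",bot.get_obs()["tcp_rot"],degrees=True).as_matrix()
P=np.array([.4741,.2502,.070])+.0187*R[:,2]
print(cmd(P+[0,0,.12]),cmd(P),P)
E
```

```text
[426.2 -32.3 114.6] [420.8 -40.3 234.2] [0.4756 0.2498 0.0514]
```

Emit:
{"api": "send_rows", "payload": {
  "targets": "53 -4 14 0 100;107 -8 29 0 100;160 -12 43 0 100;213 -16 57 0 100;266 -20 72 1 100;320 -24 86 1 100;373 -28 100 1 100;426 -32 115 1 100;426 -32 115 1 100"
}}

```text
time: 22.9
ee_pos: [0.478, 0.2499, 0.1662]
tcp_rot: [176.3, -2.3, 39.7]
wrist_force: [-1.4, -0.9, -0.3]
opening: 0.0524
grasp_force: 0.0
```

```bash
python3 - <<'E'
from h import *
o=bot.get_obs();print(o["ee_pos"],o["tcp_rot"],o["opening"]);print(cmd([.4756,.2498,.171]),cmd([.4756,.2498,.0514]))
E
```

```text
[0.478  0.2499 0.1662] [176.288   -2.3416  39.6674] 0.05241165040200081
[-1.7 -1.2 -5. ] [ -6.6  -8.9 114.3]
```

Emit:
{"api": "send_rows", "payload": {
  "targets": "-4 -4 50 0 100;-6 -8 95 0 100;-7 -9 112 0 100;-7 -9 114 0 100;-7 -9 114 0 100;-7 -9 114 0 255;-7 -9 114 0 255;-7 -9 114 0 255;-7 -9 114 0 255"
}}

```text
time: 24.02
ee_pos: [0.4735, 0.2516, 0.0567]
tcp_rot: [176.2, -2.8, 39.8]
wrist_force: [-2.0, 1.8, 5.1]
opening: 0.0137
grasp_force: 29.1
```

```bash
python3 - <<'E'
from h import *
o=bot.get_obs();print(o["ee_pos"],o["tcp_rot"],o["opening"],o["grasp_force"],o["wrist_force"],o["q"])
P=o["ee_pos"]
for p in(P+[0,0,.15],[.40,0,.36],[.40,-.35,.36],[.48,-.58,.27]):print(cmd(p))
E
```

```text
[0.4735 0.2516 0.0567] [176.2486  -2.7505  39.7607] 0.013708050249120972 29.102735817432404 [-2.0051  1.7555  5.1342] [ 29.6912  -0.0607 -14.5949  72.1018  -3.213  169.9262]
[   7.2    9.8 -149.5]
[-202.6  166.6 -303.1]
[-426.2  435.8 -296.2]
[-516.1  657.6 -195.7]
```

Emit:
{"api": "send_rows", "payload": {
  "targets": "2 3 -50 0 255;5 7 -100 0 255;7 10 -150 0 255;-28 36 -175 0 255;-63 62 -201 0 255;-98 88 -227 0 255;-133 114 -252 0 255;-168 140 -278 0 255;-203 167 -303 0 255;-240 212 -302 0 255;-277 256 -301 0 255;-315 301 -300 0 255;-352 346 -298 0 255;-389 391 -297 0 255;-426 436 -296 0 255;-444 480 -276 0 255;-462 525 -256 0 255;-480 569 -236 0 255;-498 613 -216 0 255;-516 658 -196 0 255"
}}

```text
time: 26.52
ee_pos: [0.48, -0.582, 0.2705]
tcp_rot: [176.2, -2.6, 39.7]
wrist_force: [0.5, 0.4, 1.3]
opening: 0.0141
grasp_force: 30.0
```

Emit:
{"api": "send_rows", "payload": {
  "targets": "0 60 0 0 255;0 120 -20 0 255;0 180 -40 0 255"
}}

```text
time: 26.9
ee_pos: [0.5245, -0.6342, 0.2553]
tcp_rot: [173.2, -2.6, 39.7]
wrist_force: [-1.0, 0.5, -1.1]
opening: 0.0136
grasp_force: 29.9
```

```bash
cat >> h.py <<'E'
def tilt(R0e=[176.2486,-2.7505,39.7607]):
    o=bot.get_obs();R=Ro.from_euler("xyz",o["tcp_rot"],degrees=True).as_matrix();R0=Ro.from_euler("xyz",R0e,degrees=True).as_matrix();b=R@R0.T@[0,0,1]
    print(o["ee_pos"],o["tcp_rot"],o["q"],"az",np.degrees(np.arctan2(o["ee_pos"][1],o["ee_pos"][0])));print("bottle axis tilt",np.degrees(np.arccos(b[2])),"toward az",np.degrees(np.arctan2(-b[1],-b[0])),"chute",b@xc,b@yc)
    print("open",o["opening"],o["grasp_force"])
E
python3 -c "
from h import *
tilt()"
```

```text
[ 0.5245 -0.6342  0.2553] [173.1928  -2.6286  39.7119] [-51.3574  47.4519  70.6048 106.3881   2.7365  89.2488] az -50.41000911302597
bottle axis tilt 3.054903657747689 toward az -52.64639345613051 chute 0.4531702188356348 0.0019959709450111333
open 0.01357921674066842 29.856576025485992
```

Need about 27° more; repeating the recipe.

Emit:
{"api": "send_rows", "payload": {
  "targets": "0 60 -15 0 255;0 120 -30 0 255"
}}

```text
time: 27.15
ee_pos: [0.545, -0.6586, 0.2568]
tcp_rot: [169.2, -2.6, 39.7]
wrist_force: [0.6, 0.2, 0.0]
opening: 0.0139
grasp_force: 29.9
```

Emit:
{"api": "send_rows", "payload": {
  "targets": "0 60 -15 0 255;0 120 -30 0 255"
}}

```text
time: 27.4
ee_pos: [0.5632, -0.681, 0.257]
tcp_rot: [165.7, -2.6, 39.7]
wrist_force: [-0.3, 0.5, -0.4]
opening: 0.0134
grasp_force: 29.9
```

Emit:
{"api": "send_rows", "payload": {
  "targets": "0 30 -52 0 255;0 60 -105 0 255;0 110 -135 0 255"
}}

```text
time: 27.78
ee_pos: [0.5469, -0.667, 0.3305]
tcp_rot: [162.0, -2.6, 39.7]
wrist_force: [0.5, -0.0, -0.5]
opening: 0.0139
grasp_force: 29.9
```

Emit:
{"api": "send_rows", "payload": {
  "targets": "0 40 -45 0 255;0 80 -90 0 255;0 130 -120 0 255"
}}

```text
time: 28.15
ee_pos: [0.5379, -0.6604, 0.383]
tcp_rot: [158.4, -2.6, 39.7]
wrist_force: [0.5, -0.0, -1.4]
opening: 0.0135
grasp_force: 29.9
```

Emit:
{"api": "send_rows", "payload": {
  "targets": "0 50 -35 0 255;0 100 -70 0 255;0 150 -105 0 255"
}}

```text
time: 28.52
ee_pos: [0.5368, -0.6618, 0.4208]
tcp_rot: [154.7, -2.6, 39.7]
wrist_force: [0.6, -0.1, -0.7]
opening: 0.0139
grasp_force: 29.9
```

Emit:
{"api": "send_rows", "payload": {
  "targets": "0 50 -35 0 255;0 100 -70 0 255;0 150 -105 0 255"
}}

```text
time: 28.9
ee_pos: [0.5328, -0.6602, 0.4628]
tcp_rot: [150.9, -2.6, 39.7]
wrist_force: [0.1, 0.2, -0.8]
opening: 0.0139
grasp_force: 29.9
```

```bash
python3 -c "
from h import *
tilt()"
```

```text
[ 0.5328 -0.6602  0.4628] [150.8653  -2.5906  39.7077] [-52.1633  34.8973  70.7346  96.7553   3.1732  89.6256] az -51.097849214457696
bottle axis tilt 25.35581692629309 toward az -51.2489753288437 chute 0.08101012070358077 0.005597809655621496
open 0.013891130053409386 29.901047945022583
```

Emit:
{"api": "send_rows", "payload": {
  "targets": "0 50 -35 0 255;0 100 -70 0 255;0 150 -105 0 255"
}}

```text
time: 29.28
ee_pos: [0.5264, -0.6558, 0.5062]
tcp_rot: [147.0, -2.6, 39.7]
wrist_force: [0.6, -0.3, -0.6]
opening: 0.0139
grasp_force: 29.9
```

Emit:
{"api": "send_rows", "payload": {
  "targets": "0 18 0 0 255;0 18 0 0 255"
}}

```text
time: 29.52
ee_pos: [0.5319, -0.6624, 0.5042]
tcp_rot: [146.5, -2.6, 39.7]
wrist_force: [-0.1, 0.2, -0.4]
opening: 0.0139
grasp_force: 29.9
```

```bash
python3 - <<'E'
from h import *
tilt()
o=bot.get_obs();R=Ro.from_euler("xyz",o["tcp_rot"],degrees=True).as_matrix();z=R[:,2];print("toolz-chute",z@xc,z@yc,z@zc)
R0=Ro.from_euler("xyz",[176.2486,-2.7505,39.7607],degrees=True).as_matrix();b=R@R0.T@[0,0,1]
# grasp point G = TCP-.0187 z ; base = G - 66..71mm * b ; want line through G along b on axis
for h in(115,50,24):
    G=C(0,0,h+18.7);T=G+.0187*z;print(h,cmd(T))
print(cmd([.40,-.35,.42]),cmd(C(-10,0,170)))
E
```

```text
[ 0.5319 -0.6624  0.5042] [146.4694  -2.5939  39.7015] [-52.3375  32.6248  70.6604  94.5588   3.288   89.7317] az -51.23502813461328
bottle axis tilt 29.746478680943202 toward az -51.303567655799185 chute 0.004479629332494739 0.006958411034769514
open 0.013898371333583676 29.865194857120514
toolz-chute 0.06187684985202985 0.03966743622924858 -0.9972731918534808
115 [ 311.2 -447.8    3.6]
50 [ 308.5 -451.8   68.4]
24 [ 307.5 -453.4   94.3]
[  94.2 -319.6 -105.5] [ 312.5 -455.6  -52. ]
```

Emit:
{"api": "send_rows", "payload": {
  "targets": "16 -53 -18 0 255;31 -107 -35 0 255;47 -160 -53 0 255;63 -213 -70 0 255;78 -266 -88 0 255;94 -320 -106 0 255;138 -347 -95 0 255;181 -374 -84 0 255;225 -402 -73 0 255;269 -429 -62 0 255;312 -455 -52 0 255;312 -451 -24 0 255;311 -448 4 0 255;310 -449 25 0 255;310 -449 25 0 255"
}}

```text
time: 31.4
ee_pos: [0.5485, -0.1795, 0.2479]
tcp_rot: [146.6, -2.4, 39.7]
wrist_force: [-0.6, -0.1, -0.3]
opening: 0.0138
grasp_force: 29.9
```

```bash
python3 - <<'E'
from h import *
o=bot.get_obs();R=Ro.from_euler("xyz",o["tcp_rot"],degrees=True).as_matrix();z=R[:,2];print(o["ee_pos"],o["wrist_force"],o["opening"])
for h in(93,50,20):
    print(h,cmd(C(0,0,h+18.7)+.0187*z))
s=camera("scene");t=camera("top")
def c(im,x,y,w,h):
    r=cv2.resize(im[y:y+h,x:x+w],(400,400),interpolation=cv2.INTER_CUBIC); return cv2.convertScaleAbs(r,alpha=1.5,beta=5)
cv2.imwrite("pics/i3.png",np.hstack([c(s,160,70,100,100),c(t,290,140,100,100)]))
E
```

```text
[ 0.5485 -0.1795  0.2479] [-0.6413 -0.0708 -0.2551] 0.01382287180718448
93 [ 1.   1.2 -0.7]
50 [-0.7 -1.3 42.2]
20 [-1.8 -3.1 72.1]
```

View pics/i3.png

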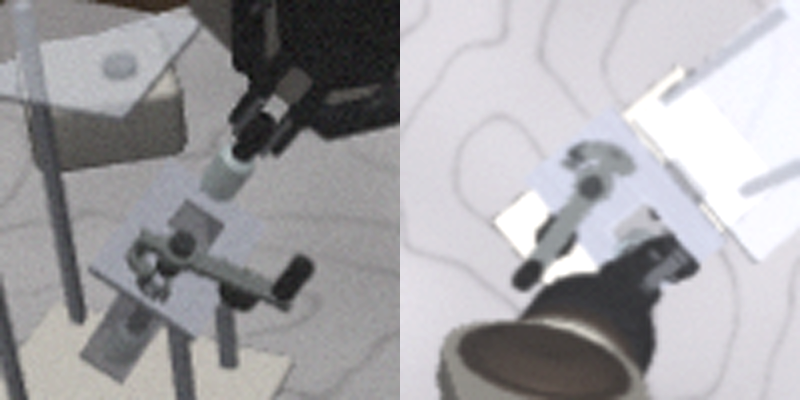

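The bottle is again in line with the tube (scene crop: base at (222,190), mouth at (195,222)). Inserting and releasing.

Emit:
{"api": "send_rows", "payload": {
  "targets": "0 0 20 0 255;-1 -1 42 0 255;-1 -2 52 0 255;-2 -3 60 0 255;-2 -3 66 0 255;-2 -3 70 0 255"
}}

```text
time: 32.25
ee_pos: [0.5737, -0.2025, 0.2001]
tcp_rot: [146.2, -3.1, 40.1]
wrist_force: [-70.2, 65.5, 72.8]
opening: 0.0136
grasp_force: 98.7
```

Hit something hard; backing off at once.

Emit:
{"api": "send_rows", "payload": {
  "targets": "0 1 -30 0 255;0 1 -30 0 255"
}}

```text
time: 32.5
ee_pos: [0.5627, -0.1947, 0.2203]
tcp_rot: [146.1, -2.8, 39.8]
wrist_force: [0.6, -0.0, -1.0]
opening: 0.0135
grasp_force: 70.7
```

```bash
python3 - <<'E'
from h import *
o=bot.get_obs();R=Ro.from_euler("xyz",o["tcp_rot"],degrees=True).as_matrix();z=R[:,2];print(o["ee_pos"],o["wrist_force"],o["opening"],o["grasp_force"],o["tcp_rot"])
d=o["ee_pos"]-M;print("tcp in chute",d@xc,d@yc,d@zc); g=d-.0187*z;print("grasp",g@xc,g@yc,g@zc)
s=camera("scene");t=camera("top")
def c(im,x,y,w,h):
    r=cv2.resize(im[y:y+h,x:x+w],(400,400),interpolation=cv2.INTER_CUBIC); return cv2.convertScaleAbs(r,alpha=1.6,beta=5)
cv2.imwrite("pics/i4.png",np.hstack([c(s,175,75,60,60),c(t,320,150,60,60)]))
E
```

```text
[ 0.5627 -0.1947  0.2203] [ 0.65   -0.0125 -0.9537] 0.01352478052656476 70.67145299166441 [146.131   -2.8013  39.7827]
tcp in chute 0.004168709696631922 0.0011545863286880603 0.05799111889031326
grasp 0.002901258083526939 0.0003443374062091602 0.07663010238239794
```

View pics/i4.png

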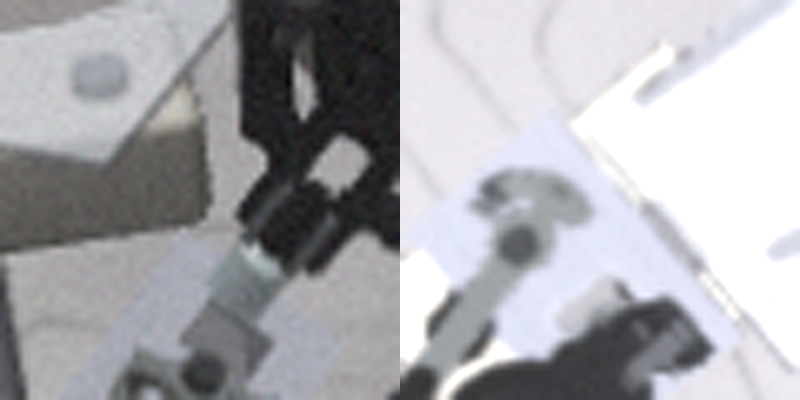

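```bash
python3 - <<'E'
from h import *
o=bot.get_obs();R=Ro.from_euler("xyz",o["tcp_rot"],degrees=True).as_matrix();z=R[:,2]
G=o["ee_pos"]-.0187*z
P=lambda X:(proj("scene",[X])[0]-[175,75])*6.667
for L in(30,50,60,66,71,76):
    print(L,"tool axis",P(G+L/1000*z),"chute axis",P(G-L/1000*zc))
for w in(13,-13): print("base side pts L71 y",w,P(G+.071*z+yc*w/1000),"x",P(G+.071*z+xc*w/1000))
print("mouth corners",[P(C(16.5*i,16.5*j,0)).round() for i,j in((1,1),(1,-1),(-1,-1),(-1,1))])
E
```

```text
30 tool axis [261.7987 269.5679] chute axis [266.895  270.7001]
50 tool axis [238.6812 298.785 ] chute axis [247.0945 300.5874]
60 tool axis [227.3652 313.1035] chute axis [237.413  315.2175]
66 tool axis [220.6517 321.6038] chute axis [231.6726 323.8975]
71 tool axis [215.1001 328.6358] chute axis [226.9275 331.0753]
76 tool axis [209.5872 335.6215] chute axis [222.2171 338.2032]
base side pts L71 y 13 [202.4285 347.4005] x [188.5861 310.7476]
base side pts L71 y -13 [227.5679 310.1911] x [241.5318 346.4771]
mouth corners [array([177., 338.]), array([209., 291.]), array([275., 336.]), array([244., 383.])]
```

The bottle had tipped to lie along the tool axis, about 4° too steep, and its base caught the upper lip. The picture shows it pushed up in the grip until the fingertips reached the shoulder (base now about 36 mm past the TCP). I'll shift down-slope and re-insert gently.

```bash
python3 - <<'E'
from h import *
o=bot.get_obs();print(o["grasp_force"],o["wrist_force"])
for h in(41,33,25,18):
    print(h,cmd(C(-2.6,-.8,h)))
E
```

```text
70.66180430352688 [ 0.6131 -0.9947 -1.1406]
41 [-1.8 -5.8 13.3]
33 [-2.1 -6.3 21.3]
25 [-2.5 -6.8 29.3]
18 [-2.8 -7.2 36.3]
```

Emit:
{"api": "send_rows", "payload": {
  "targets": "-2 -6 5 0 255;-2 -6 13 0 255;-2 -6 17 0 255"
}}

```text
time: 32.98
ee_pos: [0.5635, -0.1997, 0.197]
tcp_rot: [146.5, -2.5, 39.7]
wrist_force: [-9.8, 9.2, 10.6]
opening: 0.0139
grasp_force: 75.1
```

Emit:
{"api": "send_rows", "payload": {
  "targets": "0 -0.5 4 0 255;0 -0.5 4 0 255"
}}

```text
time: 33.22
ee_pos: [0.5654, -0.2006, 0.1958]
tcp_rot: [146.4, -2.7, 39.7]
wrist_force: [-5.4, 6.4, 8.3]
opening: 0.0136
grasp_force: 73.7
```

```bash
python3 - <<'E'
from h import *
o=bot.get_obs()
for p in(o["ee_pos"],np.array([.5737,-.2025,.2001])):
    d=(p-M)*1000;print(d@xc,d@yc,d@zc)
w=o["wrist_force"];print(w@xc,w@yc,w@zc,o["torque"])
R=Ro.from_euler("xyz",o["tcp_rot"],degrees=True).as_matrix();print(R[:,2]@xc,R[:,2]@yc)
s=camera("scene");t=camera("top")
def c(im,x,y,w,h):
    r=cv2.resize(im[y:y+h,x:x+w],(400,400),interpolation=cv2.INTER_CUBIC); return cv2.convertScaleAbs(r,alpha=1.6,beta=5)
cv2.imwrite("pics/i5.png",np.hstack([c(s,180,90,40,40),c(t,330,165,40,40)]))
m=lambda n,p:proj(n,[p])[0]
S=lambda p:((m("scene",p)-[180,90])*10+[0,12]).round()
T=lambda p:((m("top",p)-[330,165])*10).round()
print([S(C(16.5*i,16.5*j,0)) for i,j in((1,1),(1,-1),(-1,-1),(-1,1))],[T(C(16.5*i,16.5*j,0)) for i,j in((1,1),(1,-1),(-1,-1),(-1,1))])
print("tcp",S(o["ee_pos"]),T(o["ee_pos"]),[ (L,S(o["ee_pos"]+R[:,2]*L/1e3)) for L in(20,36,50)])
E
```

```text
-2.678881491143212 -0.6198199054712435 33.59538388853302
5.328535808157614 4.632992044904866 33.98882181977042
-3.091455695349289 -0.07219350162520786 11.343305791016707 [ 0.8245  0.7588 -0.0339]
0.06388108943699172 0.04079147294294688
[array([215., 369.]), array([264., 298.]), array([363., 365.]), array([317., 437.])] [array([218., 255.]), array([295., 344.]), array([205., 414.]), array([129., 326.])]
tcp [348. 298.] [189. 369.] [(20, array([313., 341.])), (36, array([287., 374.])), (50, array([264., 403.]))]
```

View pics/i5.png

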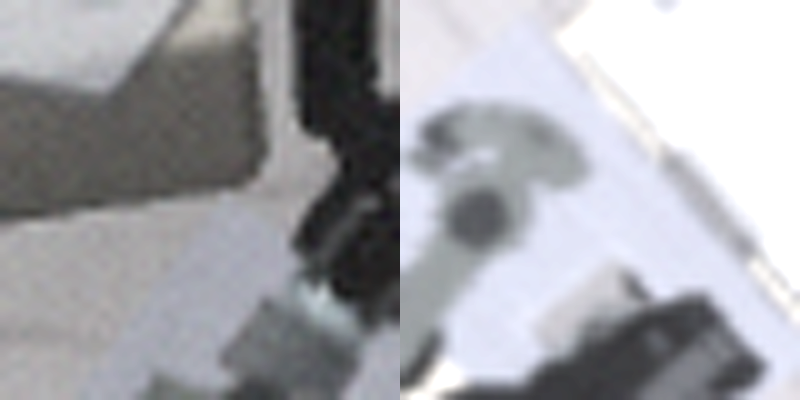

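The scene crop shows the bottle's shoulder highlight at (320,300) and its base just at the mouth, apparently still touching a lip. I'll read averaged force and torque to tell which side.

```bash
cat > ft.py <<'E'
from h import *
def ft(n=4):
    A=[]
    for _ in range(n):
        camera("top");o=bot.get_obs();A.append(np.r_[o["wrist_force"],o["torque"]])
    m=np.mean(A,0);B=np.array([xc,yc,zc]);d=(o["ee_pos"]-M)*1000;R=Ro.from_euler("xyz",o["tcp_rot"],degrees=True).as_matrix()
    print("pos",B@d,"F",B@m[:3],"T",B@m[3:],"toolz",B@R[:,2],"grip",o["grasp_force"],o["opening"],o["time"])
ft()
E
python3 ft.py
```

```text
pos [-2.5734 -0.5697 33.6423] F [-3.3057  0.6411 10.7066] T [-0.1211  1.1303  0.0018] toolz [ 0.0641  0.0409 -0.9971] grip 73.69101975113153 0.013616042488077651 33.525
```

Emit:
{"api": "send_rows", "payload": {
  "targets": "0 0 -8 0 255;0 0 -8 0 255"
}}

```text
time: 33.78
ee_pos: [0.562, -0.1977, 0.2019]
tcp_rot: [146.4, -2.6, 39.7]
wrist_force: [0.4, 0.7, -0.0]
opening: 0.0143
grasp_force: 70.6
```

```bash
python3 ft.py
```

```text
pos [-3.8734 -1.4288 40.4889] F [-0.2958  0.0336 -0.5405] T [-0.051   0.56    0.0115] toolz [ 0.063   0.0392 -0.9972] grip 70.59651341289282 0.013713442000678824 33.975
```

```bash
python3 -c "
from h import *
for p in((-5.5,-.8,40),(-5.5,-.8,32),(-5.5,-.8,24)):print(cmd(C(*p)))"
```

```text
[ 0.6 -1.7  0.4]
[ 0.3 -2.2  8.4]
[-0.1 -2.7 16.4]
```

Emit:
{"api": "send_rows", "payload": {
  "targets": "0 -2 0 0 255;0 -2 4 0 255;0 -2 8 0 255;0 -2 10 0 255"
}}

```text
time: 34.48
ee_pos: [0.5651, -0.1998, 0.1938]
tcp_rot: [146.3, -2.7, 39.8]
wrist_force: [-0.0, 1.4, -1.0]
opening: 0.0135
grasp_force: 70.3
```

```bash
python3 ft.py
```

```text
pos [-4.9187  0.1568 30.5593] F [ 0.9136  6.5519 -3.0922] T [1.4773 0.2343 0.1294] toolz [ 0.0634  0.0419 -0.9971] grip 69.30050689727068 0.013788311461959812 34.675
```

Emit:
{"api": "send_rows", "payload": {
  "targets": "1 0 3 0 255;1 0 6 0 255"
}}

```text
time: 34.92
ee_pos: [0.568, -0.2021, 0.1868]
tcp_rot: [146.4, -2.6, 39.7]
wrist_force: [1.2, 2.5, 0.9]
opening: 0.0138
grasp_force: 70.6
```

```bash
sed -i 's/^ft()/ft(2)/' ft.py; python3 ft.py
```

```text
pos [-4.8426  0.4167 24.2004] F [ 0.8003  3.41   -2.1545] T [0.8181 0.3372 0.0722] toolz [ 0.0629  0.0395 -0.9972] grip 69.72744349390268 0.013707739820929871 35.025
```

Emit:
{"api": "send_rows", "payload": {
  "targets": "1 0 3 0 255;1 0 6 0 255"
}}

```text
time: 35.28
ee_pos: [0.5707, -0.2041, 0.1817]
tcp_rot: [146.4, -2.5, 39.7]
wrist_force: [0.5, 0.5, -0.6]
opening: 0.0138
grasp_force: 70.6
```

Emit:
{"api": "send_rows", "payload": {
  "targets": "0 0 0 0 160;0 0 0 0 160;0 0 0 0 160;0 0 0 0 160"
}}

```text
time: 35.78
ee_pos: [0.5709, -0.2039, 0.1823]
tcp_rot: [146.4, -2.6, 39.7]
wrist_force: [-0.3, 0.4, -0.0]
opening: 0.0317
grasp_force: 0.0
```

```bash
python3 ft.py
```

```text
pos [-4.2128  1.6462 18.9333] F [ 0.1297  0.0797 -0.2032] T [-0.0307  0.5281  0.0108] toolz [ 0.0634  0.0397 -0.9972] grip 0.0 0.03176829051553509 35.875
```

Emit:
{"api": "send_rows", "payload": {
  "targets": "0 -3 -35 0 160;0 -6 -85 0 160;0 -8 -125 0 160;0 -8 -125 0 160"
}}

```text
time: 36.38
ee_pos: [0.5194, -0.1476, 0.2856]
tcp_rot: [146.2, -2.8, 39.8]
wrist_force: [-0.2, -0.7, -0.6]
opening: 0.0319
grasp_force: 0.0
```

```bash
python3 - <<'E'
from h import *
s=camera("scene");cv2.imwrite("pics/after.png",s)
c=cv2.convertScaleAbs(cv2.resize(s[85:165,160:240],(400,400),interpolation=cv2.INTER_CUBIC),alpha=1.5,beta=5)
p=cv2.imread("pics/i2.png")[:,:400]
d=cv2.absdiff(cv2.GaussianBlur(c,(9,9),0),cv2.GaussianBlur(p,(9,9),0)).max(2)
n,l,st,ce=cv2.connectedComponentsWithStats((d>25).astype(np.uint8))
for i in range(1,n):
    if st[i,4]>60:print("diff",st[i],ce[i].round())
for h in(0,-37,-56,-74,-92,-110,-130,-148,-166):print(h,((proj("scene",[C(-3,0,h)])[0]-[160,85])*5).round())
g=cv2.cvtColor(c,cv2.COLOR_BGR2GRAY);gp=cv2.cvtColor(p,cv2.COLOR_BGR2GRAY)
for h in range(0,-170,-10):
    x,y=((proj("scene",[C(-3,0,h)])[0]-[160,85])*5).round().astype(int)+[0,6];print(h,gp[y-2:y+3,x-2:x+3].mean().round(),g[y-2:y+3,x-2:x+3].mean().round())
E
```

```text
diff [353   0  16  14 162] [360.   6.]
diff [384  25  16  27 142] [392.  38.]
diff [243 220   8  13  76] [247. 226.]
0 [249. 206.]
-37 [224. 244.]
-56 [211. 263.]
-74 [200. 281.]
-92 [188. 298.]
-110 [177. 314.]
-130 [165. 332.]
-148 [155. 348.]
-166 [144. 364.]
0 111.0 111.0
-10 87.0 64.0
-20 60.0 58.0
-30 48.0 46.0
-40 93.0 92.0
-50 51.0 48.0
-60 81.0 82.0
-70 106.0 108.0
-80 73.0 73.0
-90 135.0 136.0
-100 85.0 85.0
-110 68.0 66.0
-120 69.0 70.0
-130 72.0 72.0
-140 108.0 110.0
-150 100.0 98.0
-160 98.0 100.0
```

```bash
python3 - <<'E'
from h import *
t=camera("top");cv2.imwrite("pics/aftert.png",t)
t0=cv2.imread("pics/top0.png");g=cv2.cvtColor(t,6).astype(int);g0=cv2.cvtColor(t0,6).astype(int)
c=proj("top",[M])[0];print("mouth px",c)
x,y=c.astype(int);print(g0[y-9:y+10,x-9:x+10]);print(g[y-9:y+10,x-9:x+10])
for h in(0,-18,-56):print(h,proj("top",[C(-3.5,0,h)])[0])
E
```

```text
mouth px [351.1572 198.4882]
[[121 135 136 137 137 137 136 136 140 142 139 139 138 138 136 135 136 137
  138]
 [135 137 137 136 137 138 138 136 139 140 141 140 138 139 137 135 138 137
  136]
 [138 137 138 137 137 137 139 137 130 128 132 140 140 137 137 138 137 136
  138]
 [137 137 138 138 139 140 137 129 125 125 125 135 141 139 138 139 136 136
  137]
 [137 137 139 138 138 136 130 125 123 122 123 127 137 140 139 138 136 137
  137]
 [139 139 139 141 134 128 125 123 122 123 123 124 130 138 142 139 138 137
  137]
 [140 140 138 131 126 123 122 122 123 121 123 122 126 132 139 140 139 137
  139]
 [142 139 130 125 125 123 122 122 121 122 122 123 123 118 120 135 141 138
  137]
 [141 131 125 122 120 122 121 122 122 121 123 122 121 106 100 116 135 138
  138]
 [141 130 117 121 122 121 121 123 122 122 122 121 115  97  92  97 117 136
  139]
 [140 135 122 118 121 123 122 123 123 122 123 119 107  93  92  95 106 133
  139]
 [138 138 133 120 119 123 123 123 123 123 120 112  96  91  94 111 130 139
  141]
 [137 137 136 127 119 119 121 123 122 120 116  98  92  93 108 129 138 139
  139]
 [136 137 136 136 
[... 1378 characters left out ...]
123 128 126 120  90  73  87  99  95  95  99 116 137 147
  146]
 [142 144 141 131 124 125 128 127 121 119 115 101  94  98 112 134 144 146
  143]
 [141 142 144 143 135 126 125 127 127 124 111 101 104 120 136 143 143 143
  143]
 [141 141 144 143 145 137 127 126 127 119 106 116 139 143 143 144 143 145
  143]
 [143 142 142 142 143 142 131 125 124 111 112 135 146 145 144 143 142 142
  141]
 [144 144 143 144 144 145 145 134 116 120 136 143 145 143 143 145 141 141
  141]
 [142 142 143 142 143 145 145 139 141 144 142 144 144 143 143 141 142 142
  141]
 [143 141 143 142 142 142 143 144 144 145 143 143 143 142 140 141 141 143
  144]]
0 [350.2071 199.238 ]
-18 [351.0677 197.8582]
-56 [352.7965 195.0848]
```

The cap sits inside the mouth, so both bottles are in. Next is the bar: I'll measure the knob from fresh blobs.

```bash
python3 - <<'E'
from h import *
s=cv2.imread("pics/after.png");t=cv2.imread("pics/aftert.png")
print(dark(s,222,120,30,35,45),dark(t,312,195,16,22,60))
B=np.array([xc,yc,zc])
for a,b in(((232.4,139.8),(321.6,208.2)),):
    P,e=tri(a,b);d=B@(P-M)*1000;r=d-[0,50,0];print("knob",d,e,"r",np.hypot(*r[:2]),"theta",np.radians((np.degrees(np.arctan2(r[1],r[0]))-170)%360))
o=bot.get_obs();print(o["q"],B@(o["ee_pos"]-M)*1000)
E
```

```text
[(68, array([232.3, 139.9]))] [(33, array([321.6, 208.2]))]
knob [-72.3268  33.4457  38.6745] 0.001008311604384772 r 74.19713851418598 theta 0.39953894791711664
[ -4.714  -22.8647 -15.6715  70.6858 -21.642  131.1871] [-20.1538  -2.9539 142.896 ]
```

```bash
python3 - <<'E'
from h import *
print(cmd(C(-72.3,33.4,115)))
E
```

```text
[ 34.2 -54.6  26. ]
```

Emit:
{"api": "send_rows", "payload": {
  "targets": "4 -6 0 -10 160;8 -12 0 -20 160;12 -20 0 -31 160;16 -26 0 -41 160;20 -32 0 -51 160;24 -38 6 -62 160;28 -44 12 -72 160;31 -50 18 -82 160;34 -55 26 -93 160;34 -55 26 -103 160;34 -55 26 -103 160"
}}

```text
time: 37.85
ee_pos: [0.5266, -0.1014, 0.2294]
tcp_rot: [-174.4, 33.2, 143.5]
wrist_force: [-0.1, -0.0, -0.0]
opening: 0.0321
grasp_force: 0.0
```

```bash
cat > pos.py <<'E'
from h import *
o=bot.get_obs();B=np.array([xc,yc,zc]);d=B@(o["ee_pos"]-M)*1000;R=Ro.from_euler("xyz",o["tcp_rot"],degrees=True).as_matrix()
print("tcp",d,"tool y ang",np.degrees(np.arctan2(R[:,1]@yc,R[:,1]@xc)),"z",B@R[:,2],"q",o["q"],"F",B@o["wrist_force"],o["time"],o["opening"])
r=d-[0,50,0];print("phi",np.degrees(np.arctan2(r[1],r[0]))%360,"rad",np.hypot(r[0],r[1]))
E
python3 pos.py; python3 -c "
from h import *
print(cmd(C(-72.3,33.4,70)),cmd(C(-72.3,33.4,28)))"
```

```text
tcp [-73.5241  32.5709 113.351 ] tool y ang 101.81837444212074 z [ 0.0617  0.0376 -0.9974] q [  1.8063 -22.0201 -20.5545  67.6664 -24.4504  34.7238] F [-0.0531 -0.1278  0.0277] 37.85 0.03207807643225469
phi 193.3359517139155 rad 75.56166755785817
[ 1.6 -0.5 43.3] [ 4.4 -1.5 85.2]
```

Emit:
{"api": "send_rows", "payload": {
  "targets": "2 -1 30 0 160;3 -1 50 0 160;4 -1 65 0 160;4 -1 78 0 160;4 -1 85 0 160;4 -1 85 0 160"
}}

```text
time: 38.6
ee_pos: [0.556, -0.1341, 0.1582]
tcp_rot: [-174.5, 33.3, 143.5]
wrist_force: [-0.4, 0.4, 0.3]
opening: 0.0319
grasp_force: 0.0
```

```bash
python3 pos.py; cat > arc.py <<'E'
from h import *
import sys
# rows along circle: from current, knob angle phi0 -> phi1 (deg), n rows, cage centre; trailing allowance none
p0,p1,n,z=map(float,sys.argv[1:5]);B=np.array([xc,yc,zc])
o=bot.get_obs()
for k in range(1,int(n)+1):
    p=np.radians(p0+(p1-p0)*k/n);P=C(75*np.cos(p),50+75*np.sin(p),z);print(np.round(cmd(P)).astype(int),"turn",round(-(p1-p0)*k/n))
E
python3 arc.py 193 268 15 28
```

```text
tcp [-71.1058  34.5101  29.7005] tool y ang 101.82996554174312 z [ 0.063   0.0392 -0.9972] q [ -2.5008 -18.5896 -26.182   56.7726 -22.6348  30.3976] F [-0.3079 -0.0148  0.5818] 38.6 0.03187050962545393
phi 192.28947121973667 rad 72.77345164027768
[ 2 -8  1] turn -5
[  1 -14   1] turn -10
[ -1 -20   1] turn -15
[ -3 -26   1] turn -20
[ -5 -32   1] turn -25
[ -8 -38   1] turn -30
[-12 -44   1] turn -35
[-16 -49   2] turn -40
[-21 -54   2] turn -45
[-26 -58   2] turn -50
[-31 -62   2] turn -55
[-36 -65   3] turn -60
[-42 -68   3] turn -65
[-48 -70   3] turn -70
[-55 -72   4] turn -75
```

Emit:
{"api": "send_rows", "payload": {
  "targets": "2 -8 1 -5 160;1 -14 1 -10 160;-1 -20 1 -15 160;-3 -26 1 -20 160;-5 -32 1 -25 160;-8 -38 1 -30 160;-12 -44 1 -35 160;-16 -49 2 -40 160;-21 -54 2 -45 160;-26 -58 2 -50 160;-31 -62 2 -55 160;-36 -65 3 -60 160"
}}

```text
time: 40.1
ee_pos: [0.5406, -0.2027, 0.1822]
tcp_rot: [-148.2, 11.8, -154.5]
wrist_force: [-1.7, 2.8, 2.6]
opening: 0.0321
grasp_force: 2.2
```

```bash
python3 pos.py; python3 arc.py 252 278 8 28; python3 - <<'E'
from h import *
s=camera("scene");t=camera("top")
for n,im in(("scene",s),("top",t)):
    for ph in(240,246,252,258): 
        P=C(75*np.cos(np.radians(ph)),50+75*np.sin(np.radians(ph)),38.7);print(n,ph,proj(n,[P])[0])
print(dark(s,190,100,60,60,40))
E
```

```text
tcp [-21.6981 -21.0782  28.955 ] tool y ang 161.8746744611945 z [ 0.0641  0.0411 -0.9971] q [-11.5807 -20.8428 -25.5907  56.4588 -18.4274 -38.4441] F [-1.4782  0.5053  3.8582] 40.1 0.03213284067845331
phi 253.02407028458384 rad 74.31636592372298
[ 1 -3  1] turn -3
[ 0 -7  1] turn -6
[  0 -11   2] turn -10
[ -1 -16   2] turn -13
[ -2 -20   2] turn -16
[ -4 -24   2] turn -20
[ -5 -28   3] turn -23
[ -7 -32   3] turn -26
scene 240 [228.2602 121.6871]
scene 246 [226.5999 119.4652]
scene 252 [224.7413 117.3385]
scene 258 [222.7021 115.3267]
top 240 [342.3908 213.8583]
top 246 [345.1646 213.3479]
top 252 [347.8688 212.5547]
top 258 [350.4734 211.4846]
[(470, array([234.9, 110.7])), (23, array([206. , 129.4])), (21, array([217.8, 129.3])), (11, array([203.2, 135.7]))]
```

Emit:
{"api": "send_rows", "payload": {
  "targets": "1 -3 1 -3 160;0 -7 1 -6 160;0 -11 2 -10 160;-1 -16 2 -13 160;-2 -20 2 -16 160;-4 -24 2 -20 160;-5 -28 3 -23 160;-5 -28 3 -23 160"
}}

```text
time: 41.2
ee_pos: [0.5533, -0.2249, 0.1942]
tcp_rot: [-146.3, -0.7, -135.4]
wrist_force: [0.1, 0.3, 0.3]
opening: 0.0317
grasp_force: 0.0
```

```bash
python3 pos.py; python3 -c "
from h import *
print(bot.get_obs()['grasp_force']);print(cmd(C(1.5,-25,28)))"
```

```text
tcp [  6.0949 -25.3352  26.6823] tool y ang -175.39401520277997 z [ 0.0636  0.0397 -0.9972] q [-13.9471 -18.4787 -22.6245  56.4668 -17.3308 -63.3114] F [-0.004   0.2986  0.3282] 41.2 0.031693679694970785
phi 274.6253816981945 rad 75.58139212843889
0.0
[-0.8  4.5 -1.6]
```

Emit:
{"api": "send_rows", "payload": {
  "targets": "0 5 0 0 160;0 5 -30 0 160;0 5 -70 0 160;0 5 -125 0 160;0 60 -145 0 160;0 120 -145 0 160;0 120 -145 0 160"
}}

```text
time: 42.08
ee_pos: [0.4248, -0.0945, 0.2454]
tcp_rot: [-146.4, -0.8, -135.2]
wrist_force: [0.8, -1.0, 0.4]
opening: 0.0316
grasp_force: 0.0
```

```bash
python3 - <<'E'
from h import *
s=camera("scene");t=camera("top");cv2.imwrite("pics/es.png",s);cv2.imwrite("pics/et.png",t);B=np.array([xc,yc,zc])
o=bot.get_obs();print(o["ee_pos"],o["wrist_force"],o["time"])
a=dark(s,205,100,35,40,45);b=dark(t,336,198,28,26,60);print(a,b)
for ph in(262,268,275):
  for z in(34.7,46.7):
    P=C(75*np.cos(np.radians(ph)),50+75*np.sin(np.radians(ph)),z);print(ph,z,proj("scene",[P])[0],proj("top",[P])[0])
for x in a:
  for y in b:
    P,e=tri(x[1],y[1])
    if e<.006:
        d=B@(P-M)*1000;r=d-[0,50,0];print(x,y,d,e,"r",np.hypot(*r[:2]),"phi",np.degrees(np.arctan2(r[1],r[0]))%360)
E
```

```text
[ 0.427  -0.0959  0.2483] [0.2991 0.5235 0.0262] 42.175
[(65, array([217.4, 112.8])), (12, array([206.6, 121.8])), (13, array([212.8, 126.8])), (13, array([205.7, 131.7]))] [(32, array([354.5, 208. ]))]
262 34.7 [220.6449 114.9506] [352.3335 210.2584]
262 46.7 [222.4762 112.26  ] [351.7481 211.3566]
268 34.7 [218.3543 113.1772] [354.6987 208.7528]
268 46.7 [220.1671 110.4696] [354.1384 209.8378]
275 34.7 [215.5235 111.3151] [357.2343 206.6881]
275 46.7 [217.3145 108.5875] [356.7011 207.7538]
(65, array([217.4, 112.8])) (32, array([354.5, 208. ])) [ -0.5399 -22.6109  36.3767] 0.0013559691923689574 r 72.61288382637363 phi 269.5739474904158
```

```bash
python3 - <<'E'
from h import *
from workcell import ticket
t=cv2.imread("pics/et.png");t0=cv2.imread("pics/top0.png")
print(dark(t0,178,190,30,60,50),dark(t,178,190,30,60,50))
d=cv2.absdiff(cv2.GaussianBlur(t,(3,3),0),cv2.GaussianBlur(t0,(3,3),0)).max(2)
n,l,s,c=cv2.connectedComponentsWithStats((d>35).astype(np.uint8));print([(s[i,4],c[i].round()) for i in range(1,n) if s[i,4]>6])
print(ticket.job_done())
E
```

```text
[(16, array([186.2, 201.4])), (16, array([187.4, 220.4])), (15, array([193.2, 236.8]))] [(15, array([187.6, 220.4]))]
[(np.int32(204), array([327., 201.])), (np.int32(25), array([344., 192.])), (np.int32(31), array([352., 196.])), (np.int32(16), array([186., 201.])), (np.int32(8), array([347., 201.])), (np.int32(59), array([355., 208.])), (np.int32(17), array([193., 237.])), (np.int32(5317), array([286., 316.])), (np.int32(2572), array([ 48., 364.])), (np.int32(831), array([278., 375.])), (np.int32(9), array([ 29., 367.]))]
the job is handed in; nothing more can be done
None
```

Both slim bottles are down the chute, the bar is dropped in its notch (about 1.74 rad) and let go, and the job was handed in at about 42 s; nothing else appears moved, but when the second bottle caught the lip the wrist force briefly read about 120.5 N, just over the 120 N limit, so it may be judged a fail.

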